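Set the guide block's clearance over the lap with a setting blade

TASK

Set the near guide block of the polishing lap to the red setting blade: lay the blade flat on the lap and slide it under the raised block until its tip shows past the far side, let go of it, and gently press the block down from its top until it just nips the blade. Then leave the block alone and draw the blade slowly straight out, flat on the lap: you must feel it drag (if it slides out free, push it back under and press the block a little more). Lay the blade flat on its gauge board again, with the block left at the set height and everything else undisturbed.

Things in the scene. Friction and masses are not known exactly. Their poses are not given: they have to be found in the camera images.
- machine: Flat-lap polishing machine, fixed. Origin at table level under the centre of the round grey iron lap (300 mm across, level face 60 mm above the table, not turning). A stained basin, x -190 to 190, y -180 to 300 mm, rim 40 mm high, surrounds it. Its -x side (towards the robot) is open: the blade goes in along +x. Two upright 36 mm square guide blocks stand over the lap at x -30 mm, y -30 and y 70 mm.
- beam_top (a point): Centre of the top of the fixed wooden beam that carries the blocks on its -x face, 180 mm above the table: 68 mm wide (x), 375 mm long (y), 50 mm high, axes as the machine's; a stud at its +y end reaches 255 mm high. Steel straps and wing bolts stick out in front of the blocks to 30 mm before their centre line, 140 to 170 mm above the table. The block at y 70 mm is fixed, its top 220 mm high.
- nip (a point): The point of the lap's face right under the centre of the near guide block (the one at the machine's y -30 mm, pale wood with a dark band near its top, the one to set), 60 mm above the table; axes parallel to the machine's (x = the way the blade goes in, z up).
- block_top (a point): Centre of the top face of the near guide block, which is 36 x 36 mm, 160 mm tall and slides only up and down, 18 mm in all, stiffly: anything from 3 to 11 N pushes it down, more pushes it up, and it stays where left. It starts with its foot 10 to 19 mm over the lap. Its foot is a stiff rubber pad that gives 1 mm per 10 N; 3 to 4 N on it is right, over 6 N jams it.
- block_foot (a point): Centre of the under face of the near guide block's rubber foot pad (160 mm below block_top when nothing presses on it); its height over nip is the clearance.
- red_grip (a point): Centre of the red handle, 60 mm long (x), 14 mm wide (y), 24 mm high, of the setting blade to use, 12 mm above the flat underside that handle and blade share. The steel blade, 6 mm thick and 18 mm wide, sticks out 90 mm from the handle in +x, its tip 120 mm from this point. About 60 g. It lies on the gauge board in one of three lanes, which are shuffled.
- red_tip (a point): Middle of the tip of the red blade, on its underside; axes as red_grip.
- board: Gauge board, plywood, 210 mm (x) by 200 mm (y), 12 mm thick, fixed flat on the table; origin at the centre of its underside. Three setting blades lie on it side by side along its x, 60 mm apart in y, handles towards -x.
- yellow_grip (a point): Centre of the yellow handle of another setting blade, the same but 4 mm thick; leave it alone.
- blue_grip (a point): Centre of the blue handle of another setting blade, the same but 8 mm thick; leave it alone.
- bottle0_mid (a point): Middle of a square glass perfume bottle, 30 x 50 x 91 mm, standing on the table; leave it alone.
- bottle1_mid (a point): A second such bottle.
- bottle2_mid (a point): A third such bottle.
- pot_mid (a point): Middle of a stained plastic pot, 84 mm across, 75 mm high; leave it alone.
- packer_mid (a point): Middle of a stained wooden packing block, 75 x 65 x 55 mm; leave it alone.
- spanner_grip (a point): Handle of a steel spanner lying on the table; leave it alone.
Mind the look-alikes: they are no part of the job. What is shaped like the part that bears red_grip but orange is not meant.

How it is judged (in metres and radians):
On the way, in this order (a step that is already met when the one before it is completed fails the run):
1. the red blade lies flat on the lap under the raised near block, its tip past the block's far side (x of red_tip in the frame of nip above 0.015 m and y of red_tip in the frame of nip between -0.01 and 0.01 m and z of red_tip in the frame of nip below 0.004 m and angle between red_tip's own z axis and vertical below 0.06 rad and angle between the x axis of red_tip and the x axis of nip, either way round below 0.15 rad), for 0.1 s.
2. the block, pressed down and let go, nips the blade by itself (at least 1.5 N), the blade still right under it and not held (contact force between red and block above 1.5 N and x of red_tip in the frame of nip above 0.01 m and contact force between the fingers and block below 0.2 N and contact force between the fingers and red below 0.2 N), for 0.2 s.
3. the blade is drawn back, still flat and still gripped by the block with at least 1.5 N, the fingers off the block (x of red_tip in the frame of nip between -0.018 and 0.004 m and contact force between red and block above 1.5 N and contact force between the fingers and red above 0.5 N and contact force between the fingers and block below 0.2 N and angle between red_tip's own z axis and vertical below 0.06 rad), for 0.1 s.
At the end, for the whole second after the job is handed in: The near block's foot stands 4.5 to 6.5 mm over the lap (the 6 mm blade, less the pad's give); the red blade lies released, still and flat (within 0.06 rad) on the gauge board, the centre of its handle over the board (z of block_foot in the frame of nip between 0.0045 and 0.0065 m and x of red_grip in the frame of board between -0.105 and 0.105 m and y of red_grip in the frame of board between -0.1 and 0.1 m and z of red_grip in the frame of board below 0.027 m and angle between red_grip's own z axis and vertical below 0.06 rad and linear speed of red below 0.01 m/s); the robot touches nothing.
It fails at once if the block is pressed onto the red blade with more than 6 N (contact force between red and block above 6 N and contact force between the fingers and block above 0.5 N).
It fails at once if the nipped blade is wrenched: more than 20 N between it and the block (contact force between red and block above 20 N).
It fails at once if another setting blade is moved by more than 15 mm (distance of any of yellow_grip, blue_grip from where it was at the start of the episode above 0.015 m).
It fails at once if a bottle, the pot, the packing block or the spanner is moved by more than 20 mm (distance of any of bottle0_mid, bottle1_mid, bottle2_mid, pot_mid, packer_mid, spanner_grip from where it was at the start of the episode above 0.02 m).
It also fails if it takes over 72 s, if anything falls off the work surface, if the arm or the gripper's body presses on something with over 40 N, if the wrist force passes 120 N, or if a joint passes its speed limit or range.

ROBOT

A 6-joint arm with a two-finger parallel gripper is mounted at the origin on the work surface. World frame = base frame: x ahead of the robot, y to its left, z up, the work surface at z = 0. Lengths are in m, angles in degrees, forces in N, time in s.
With the tool pointing down it reaches from about 0.25 to 0.8 m from the base axis. Payload 3.9 kg.
Tool frame: the origin (TCP) lies at the very end of the fingers, on their centre line; the grasp point (between the pads) lies r.grasp_offset behind it (r.grasp_offset is the distance from the TCP to the grasp point, in m); z points along the fingers, y is the direction in which the jaws open and shut (so a half turn about z gives the same grasp; the last joint's range is limited). The gripper opens to 85 mm and grips with 20 to 120 N. Pads are 22 mm wide; open, the fingers measure 114 mm over their backs; the gripper's body (76 mm by 85 mm) begins 54 mm behind the grasp point. The pads swing forward as they close: fully open they stand 13 mm farther back than shut.
Start: joints at [64.343, 14.897, -7.913, 67.191, 0, 90], TCP at [0.227, 0.473, 0.231] pointing down, gripper open.
Joint ranges: [-159.42, 159.42], [-47.68, 98.78], [-73.54, 78.23], [-108.79, 121.32], [-90, 84.71], [-180, 180]. Speed limits (degrees/s): [147.25, 147.25, 180, 180, 180, 180].

INTERFACE

Orientations are given as [roll, pitch, yaw] about the fixed x, y, z axes, in that order (R = Rz(yaw) Ry(pitch) Rx(roll)).
In Python, from cell import r, eyes, nets gives the robot as it stands. The module is installed in compiled form; this text tells all that it offers.
- The arm moves only by the tool step_arm, never from a script. Its argument "commands" is a list of rows, each a list of 7 numbers: the opening, from -1 (shut) to 1 (fully open), then the shift along the tool's x, y, z in mm, then the turn, a rotation vector about the tool's x, y, z in rad. In form: [[hand, tx, ty, tz, wx, wy, wz], ...]. A call has 1 to 12 rows; each row shifts and turns the pose as measured when the row begins, along the tool's axes as they then stand; what a row does not reach is not made up. A row lasts 1/8 s, in which the tool goes at most 62.5 mm and 10.7 degrees, less where a joint would pass 70% of its speed; a pose out of reach is approached as far as the arm can. A call with a gripper value outside its range is refused whole. The fingers move at their own pace and stop on an object; the grip force is fixed at half the most. Time passes only in rows, so rows that do not move let the fingers close. It gives the time, the measured TCP pose, the force and the opening at its end, in the units of the state.
- r.get_obs(): the state, without advancing time (a new reading comes with each control period).
- eyes.capture(name): name is "scene" or "top" or "wrist"; returns (picture, depth): 480x640x3 uint8, blue, green, red; 480x640 float32, m along the optical axis (not along the pixel's ray), 0 where there is no reading.
- eyes.camera_model(name): a dict with "fx", "fy", "cx", "cy" (pixels), "k1" (the pictures are not rectified: a ray, as slopes to the right and down, at radius r is drawn at 1 + k1 r^2 times it, then the intrinsics apply), "world_to_cam" (4x4, takes a point from world to camera coordinates); the wrist camera has in their place "mount" (4x4, takes a point from camera to tool coordinates, whose origin is the TCP and whose axes are the flange's). Camera axes: x right, y down, z forward; pixel columns grow to the right and rows downward; lengths in m; the calibration is good to about 2 mm. A picture is of the moment at which its call begins: read the wrist's pose just before it. camera_model takes no time and is no camera call.
- r.hand_in(): hands the job in, once; it reports no verdict.
Trained networks look in the newest picture that a camera, given by its name, has taken for a name from the list of things; names that differ only in an ending like _2 or _b are one class to them, and where a whole thing is asked for, a point or a joint stands for the part that bears it (a point fixed in the world has none). Each returns a list of dicts, best first, with "p" (0 to 1); they miss things now and then, are a little off and sometimes report something else, mostly with a low value. They report only what shows in the picture. A call takes as long as a camera call. They do not tell look-alikes from the thing itself.
- nets.look_for(camera, thing): "location" ([x, y, z] in m, in world coordinates, good to about 4 mm: the middle of the surface that is visible of it).
- nets.pinpoint(camera, thing): "location" ([x, y, z] in m, in world coordinates, good to about 4 mm: a listed point, or the origin of a listed thing).
The state is a dict: "time": time; "qpos": joint angles; "qvel": joint speeds; "effort": joint torques, N m; "eef_pos": TCP position; "tool_rot": TCP orientation; "force": force on the tool from outside, world axes, zero at the start; "wrist_torque": the same for the moment, N m; "gripper_width": finger opening in m.
Only numpy, scipy, OpenCV 4.12 (cv2) and the standard library are available. Lean on these libraries where they do the work, as an engineer would, in place of code of your own. Each camera call takes 0.05 s, during which the arm holds its last target.

## Working session

There is one attempt and no reset: what is moved stays moved. The work goes in short steps, Python scripts to look and compute and a tool call to move; the robot and the scene stay as the last step left them, time stands still between calls to the robot, and variables do not carry over. Pictures are saved under pics/ and viewed, and the job is handed in when it is done.

Besides the shell and the picture viewer there is one more tool, called after "Call:" by a JSON object that holds its "fn" and its "kwargs". step_arm: Moves the arm, as the interface text tells. Its arguments: {"type":"object","properties":{"commands":{"type":"array"}},"required":["commands"]}

```bash
mkdir -p pics; ls; cat > a.py <<'E'
from cell import r, eyes, nets
import cv2, numpy as np
for c in ["scene","top"]:
    p,d=eyes.capture(c); cv2.imwrite(f"pics/{c}0.png",p); np.save(f"pics/{c}0.npy",d)
    m=eyes.camera_model(c); print(c,m)
    for t in ["nip","block_top","red_grip","red_tip","board","yellow_grip","blue_grip","beam_top","machine"]:
        print(t,[(round(x["p"],2),np.round(x["location"],3).tolist()) for x in nets.pinpoint(c,t)[:3]])
print(r.get_obs()); print(r.grasp_offset)
print(eyes.camera_model("wrist"))
E
python3 a.py
```

```text
pics
scene {'fx': 516.8858407783572, 'fy': 516.8858407783572, 'cx': 326.1889715465712, 'cy': 240.67192751767334, 'k1': 0.041060559718447256, 'world_to_cam': array([[ 0.82196557,  0.56944774,  0.01009307, -0.40446024],
       [ 0.32579251, -0.45557957, -0.82843617, -0.03521809],
       [-0.46715291,  0.68423426, -0.55999253,  1.70354745],
       [ 0.        ,  0.        ,  0.        ,  1.        ]])}
nip [(0.76, [0.595, 0.037, 0.061])]
block_top [(0.96, [0.598, 0.034, 0.235])]
red_grip [(0.88, [0.471, -0.258, 0.019]), (0.85, [0.321, -0.319, 0.01])]
red_tip [(0.68, [0.595, -0.276, 0.015]), (0.67, [0.224, -0.392, 0.001])]
board [(0.76, [0.513, -0.316, -0.0])]
yellow_grip [(0.56, [0.461, -0.321, 0.027]), (0.48, [0.475, -0.255, 0.022])]
blue_grip [(0.74, [0.596, -0.278, 0.016]), (0.63, [0.463, -0.378, 0.022]), (0.46, [0.308, 0.373, 0.039])]
beam_top [(0.55, [0.675, 0.153, 0.177])]
machine [(0.8, [0.632, 0.066, 0.004]), (0.28, [0.308, 0.372, 0.04])]
top {'fx': 486.88651486158255, 'fy': 486.88651486158255, 'cx': 320.22556875939694, 'cy': 240.41949109602643, 'k1': 0.002876182190355656, 'worl
[... 1192 characters left out ...]
[ 1.79998460e+02, -8.42542757e-06,  1.54342157e+02]), 'force': array([-0.56444196, -0.52670057,  0.31031572]), 'wrist_torque': array([-0.02119876,  0.01323477,  0.01601272]), 'gripper_width': 0.08569056937730078}
0.0187
{'fx': 360.9634767935043, 'fy': 360.9634767935043, 'cx': 318.7607701981676, 'cy': 236.85005590867857, 'k1': -0.05959645397806836, 'mount': array([[ 7.12689981e-04, -9.58960499e-01, -2.83538805e-01,
         7.27861655e-02],
       [ 9.99999620e-01,  5.40981521e-04,  6.83891579e-04,
        -9.74046385e-04],
       [-5.02435756e-04, -2.83539184e-01,  9.58960520e-01,
        -1.41675873e-01],
       [ 0.00000000e+00,  0.00000000e+00,  0.00000000e+00,
         1.00000000e+00]])}
```

View pics/scene0.png

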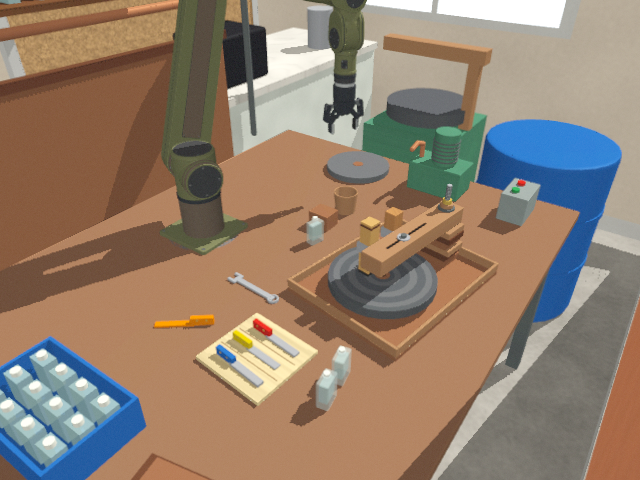

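View pics/top0.png

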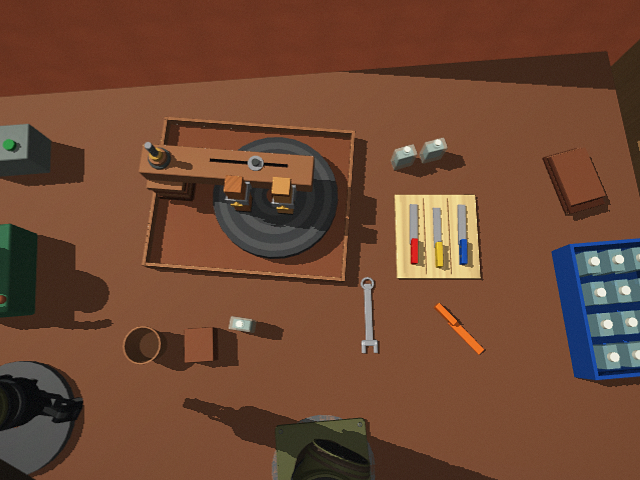

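```bash
cat > h.py <<'E'
import numpy as np, cv2
from cell import r, eyes, nets
from scipy.spatial.transform import Rotation as Ro
def W(c,d,m=None,T=None):
    """world point map from depth"""
    m=m or eyes.camera_model(c); h,w=d.shape
    u,v=np.meshgrid(np.arange(w),np.arange(h))
    xd=(u-m["cx"])/m["fx"]; yd=(v-m["cy"])/m["fy"]; x,y=xd.copy(),yd.copy()
    for _ in range(8):
        s=1+m["k1"]*(x*x+y*y); x,y=xd/s,yd/s
    P=np.stack([x*d,y*d,d,np.ones_like(d)],-1)
    if T is None: T=np.linalg.inv(m["world_to_cam"])
    return (P@T.T)[...,:3]
def proj(c,p):
    m=eyes.camera_model(c); q=m["world_to_cam"]@np.r_[p,1]; x,y=q[:2]/q[2]; s=1+m["k1"]*(x*x+y*y)
    return m["cx"]+m["fx"]*x*s, m["cy"]+m["fy"]*y*s
def tcp(o):
    T=np.eye(4);T[:3,:3]=Ro.from_euler("xyz",o["tool_rot"],degrees=True).as_matrix();T[:3,3]=o["eef_pos"];return T
E
cat > b.py <<'E'
from h import *
for c in ["top","scene"]:
    p=cv2.imread(f"pics/{c}0.png"); d=np.load(f"pics/{c}0.npy"); X=W(c,d); hsv=cv2.cvtColor(p,cv2.COLOR_BGR2HSV)
    def rect(mask,name):
        q=X[mask&(d>0)]; 
        if len(q)<8: print(c,name,len(q)); return
        (cx,cy),(w,h),a=cv2.minAreaRect(q[:,:2].astype(np.float32)*1000)
        print(c,name,len(q),"c",round(cx),round(cy),"size",round(w),round(h),"ang",round(a,1),"z",np.round(np.percentile(q[:,2],[5,50,95]),4))
    b=(X[...,0]>.38)&(X[...,0]<.65)&(X[...,1]>-.45)&(X[...,1]<-.2)
    red=((hsv[...,0]<6)|(hsv[...,0]>174))&(hsv[...,1]>180)&(hsv[...,2]>120)
    rect(b&red&(X[...,2]>.03),"redhandle top")
    rect(b&(hsv[...,1]<60)&(X[...,2]>.013)&(X[...,2]<.03)&(X[...,1]>-.3),"red blade")
    rect(b&(X[...,2]>.007)&(X[...,2]<.04),"board")
    k=(X[...,0]>.55)&(X[...,0]<.65)&(X[...,1]>0)&(X[...,1]<.07)&(X[...,2]>.225)
    rect(k,"block top")
    k=(X[...,0]>.55)&(X[...,0]<.65)&(X[...,1]>.09)&(X[...,1]<.18)&(X[...,2]>.205)
    rect(k,"block2 top")
    k=(X[...,0]>.6)&(X[...,0]<.75)&(X[...,1]>-.1)&(X[...,1]<.4)&(abs(X[...,2]-.18)<.006)
    rect(k,"beam top")
    k=(X[...,0]>.4)&(X[...,0]<.85)&(X[...,1]>-.15)&(X[...,1]<.45)&(abs(X[...,2]-.06)<.004)
    rect(k,"lap")
    k=(X[...,0]>.4)&(X[...,0]<.9)&(X[...,1]>-.15)&(X[...,1]<.45)&(abs(X[...,2]-.04)<.003)
    rect(k,"basin rim")
for t in ["bottle0_mid","pot_mid","packer_mid","spanner_grip"]:
    print(t,[(round(x["p"],2),np.round(x["location"],3).tolist()) for x in nets.look_for("top",t)[:4]])
p,_=eyes.capture("scene"); cv2.imwrite("pics/z1.png",cv2.resize(p[0:160,270:420],None,fx=4,fy=4)); cv2.imwrite("pics/z2.png",cv2.resize(p[190:350,200:420],None,fx=3.5,fy=3.5,interpolation=cv2.INTER_CUBIC)); print(r.get_obs()["time"])
E
python3 b.py
```

```text
top redhandle top 144 c 475 -258 size 13 59 ang 83.0 z [0.0315 0.0355 0.0389]
top red blade 264 c 545 -267 size 19 101 ang 82.9 z [0.0144 0.0179 0.0217]
top board 6751 c 525 -322 size 205 242 ang 86.5 z [0.0086 0.0127 0.0337]
top block top 320 c 597 38 size 36 37 ang 82.2 z [0.2284 0.2322 0.2347]
top block2 top 341 c 612 136 size 37 36 ang 80.1 z [0.2105 0.2198 0.2228]
top beam top 4549 c 658 158 size 376 100 ang 80.9 z [0.1769 0.1802 0.1835]
top lap 6925 c 658 98 size 386 299 ang 52.5 z [0.0572 0.0602 0.0632]
top basin rim 1894 c 641 122 size 480 381 ang 80.8 z [0.0374 0.0399 0.0425]
scene redhandle top 94 c 477 -260 size 13 59 ang 82.4 z [0.031  0.035  0.0387]
scene red blade 258 c 547 -266 size 21 100 ang 83.0 z [0.0137 0.018  0.021 ]
scene board 5677 c 511 -316 size 216 219 ang 85.6 z [0.0087 0.0125 0.0336]
scene block top 146 c 599 38 size 45 37 ang 81.9 z [0.2268 0.2318 0.2345]
scene block2 top 173 c 616 137 size 43 41 ang 85.4 z [0.2072 0.2185 0.2224]
scene beam top 1989 c 659 157 size 377 105 ang 80.6 z [0.1763 0.1803 0.1835]
scene lap 4466 c 681 91 size 407 288 ang 38.8 z [0.0575 0.0606 0.0632]
scene basin rim 1280 c 643 123 size 487 383 ang 80.5 z [0.0375 0.0401 0.0425]
bottle0_mid [(0.95, [0.701, -0.254, 0.072])]
pot_mid [(0.8, [0.309, 0.387, 0.036]), (0.45, [0.505, -0.321, 0.018])]
packer_mid [(0.72, [0.295, 0.249, 0.056]), (0.58, [0.52, -0.265, 0.02])]
spanner_grip [(0.56, [0.326, -0.134, 0.008])]
1.25
```

View pics/z1.png

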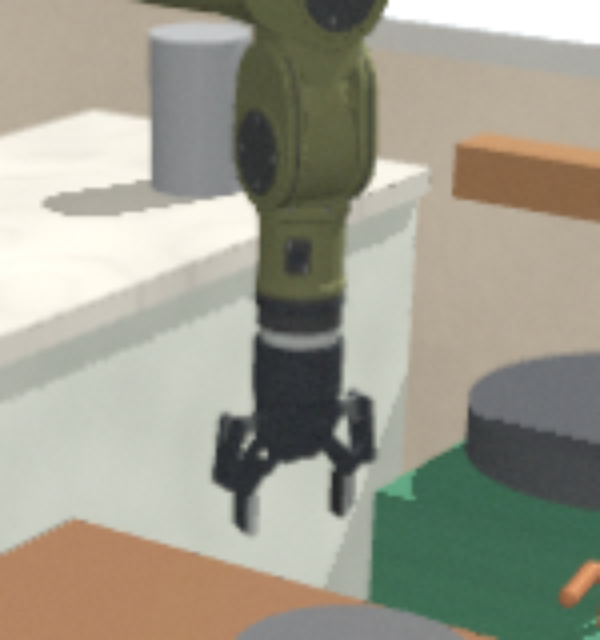

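View pics/z2.png

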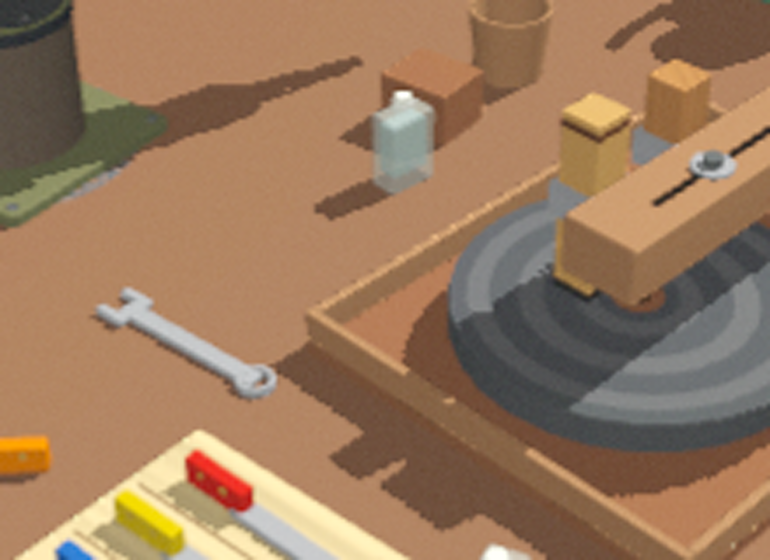

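```bash
python3 - <<'E'
from h import *
d=np.load("pics/top0.npy");X=W("top",d)
for u,v in [(241,324),(405,155),(433,150),(200,345),(142,345),(368,290),(447,313)]: print(u,v,np.round(X[v,u],3))
p=cv2.imread("pics/top0.png"); cv2.imwrite("pics/z3.png",cv2.resize(p[185:365,360:520],None,fx=3.3,fy=3.3,interpolation=cv2.INTER_CUBIC))
E
```

```text
241 324 [0.333 0.154 0.091]
405 155 [ 0.702 -0.255  0.073]
433 150 [ 0.707 -0.323  0.078]
200 345 [0.296 0.254 0.056]
142 345 [0.308 0.4   0.01 ]
368 290 [ 0.392 -0.141  0.009]
447 313 [ 0.322 -0.318  0.026]
```

View pics/z3.png

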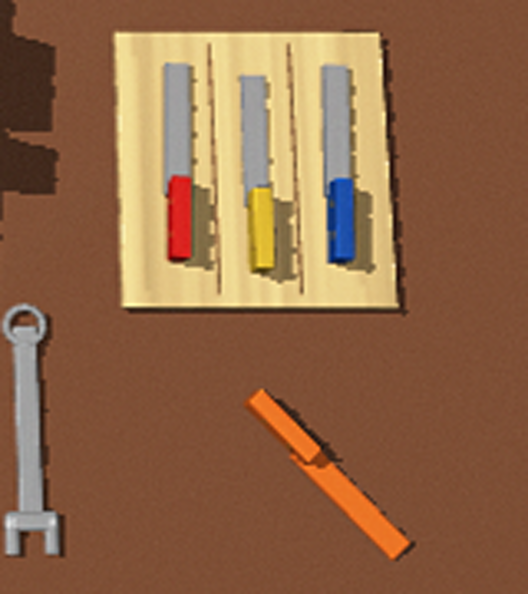

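```bash
cat >> h.py <<'E'
def plan(p,yaw,n,hand,dec=0,spin=None):
    o=r.get_obs(); T=tcp(o); p0=T[:3,3].copy(); y0=o["tool_rot"][2]
    dy=(yaw-y0+180)%360-180
    if spin is not None and np.sign(dy)!=spin: dy+=360*spin
    print("now",np.round(p0,4),np.round(o["tool_rot"],2),"F",np.round(o["force"],2),"w",round(o["gripper_width"],4),"t",round(o["time"],2))
    rows=[];P=p0.copy();R=T[:3,:3]
    E=Ro.from_euler("xyz",[180,0,yaw],degrees=True)
    for i in range(1,n+1):
        q=p0+(np.array(p)-p0)*i/n
        Rn=Ro.from_euler("xyz",[180,0,y0+dy*i/n],degrees=True).as_matrix()
        t=R.T@(q-P)*1000; w=Ro.from_matrix(R.T@Rn).as_rotvec()
        t=np.round(t,dec); w=np.round(w,3)
        rows.append([hand]+[float(x) for x in t]+[float(x) for x in w])
        P=P+R@t/1000; R=R@Ro.from_rotvec(w).as_matrix()
    s="["+",".join("["+",".join(f"{x:g}" for x in q)+"]" for q in rows)+"]"
    print(s.replace("-0,","0,"))
def rel(o,nip=(0.598,0.038),yaw=-9.2):
    c,s=np.cos(np.radians(yaw)),np.sin(np.radians(yaw)); d=o["eef_pos"][:2]-np.array(nip)
    return c*d[0]+s*d[1], -s*d[0]+c*d[1]
E
python3 -c "
from h import *
plan([.461,-.257,.2],-7,18,1,spin=-1)"
```

```text
now [0.2273 0.4732 0.2313] [180.    -0.   154.34] F [-0.16 -0.27  0.37] w 0.0855 t 1.25
[[1,-29,-31,2,0,0,0.156],[1,-34,-26,1,0,0,0.157],[1,-37,-20,2,0,0,0.156],[1,-40,-15,2,0,0,0.157],[1,-42,-8,2,0,0,0.156],[1,-43,-1,1,0,0,0.157],[1,-42,5,2,0,0,0.156],[1,-41,12,2,0,0,0.157],[1,-38,18,2,0,0,0.156],[1,-36,24,1,0,0,0.156],[1,-31,29,2,0,0,0.157],[1,-26,34,2,0,0,0.156],[1,-21,37,2,0,0,0.157],[1,-14,40,1,0,0,0.156],[1,-8,42,2,0,0,0.157],[1,-2,42,2,0,0,0.156],[1,5,43,2,0,0,0.156],[1,12,41,1,0,0,0.157]]
```

Call:
{"fn": "step_arm", "kwargs": {"commands": [[0, -29, -31, 2, 0, 0, 0.156], [0, -34, -26, 1, 0, 0, 0.157], [0, -37, -20, 2, 0, 0, 0.156], [0, -40, -15, 2, 0, 0, 0.157], [0, -42, -8, 2, 0, 0, 0.156], [0, -43, -1, 1, 0, 0, 0.157], [0, -42, 5, 2, 0, 0, 0.156], [0, -41, 12, 2, 0, 0, 0.157], [0, -38, 18, 2, 0, 0, 0.156]]}}

```text
time: 2.38
eef_pos: [0.3409, 0.0997, 0.2152]
tool_rot: [179.7, -0.3, 71.4]
force: [1.1, -0.3, -0.2]
gripper_width: 0.0425
```

```bash
python3 -c "
from h import *
plan([.461,-.257,.18],-7,10,-.2,spin=-1)"
```

```text
now [0.3409 0.0997 0.2152] [179.72  -0.32  71.4 ] F [ 1.15 -0.3  -0.24] w 0.0425 t 2.38
[[-0.2,-30,23,3,0.004,-0.006,0.137],[-0.2,-27,26,4,0,0,0.137],[-0.2,-22,30,4,0,0,0.136],[-0.2,-19,33,3,0,0,0.137],[-0.2,-13,35,4,0,0,0.137],[-0.2,-9,37,3,0,0,0.137],[-0.2,-4,37,4,0,0,0.137],[-0.2,1,38,3,0,0,0.137],[-0.2,7,37,4,0,0,0.137],[-0.2,11,36,3,0,0,0.136]]
```

Moves track well.

Call:
{"fn": "step_arm", "kwargs": {"commands": [[-0.2, -30, 23, 3, 0.004, -0.006, 0.137], [-0.2, -27, 26, 4, 0, 0, 0.137], [-0.2, -22, 30, 4, 0, 0, 0.136], [-0.2, -19, 33, 3, 0, 0, 0.137], [-0.2, -13, 35, 4, 0, 0, 0.137], [-0.2, -9, 37, 3, 0, 0, 0.137], [-0.2, -4, 37, 4, 0, 0, 0.137], [-0.2, 1, 38, 3, 0, 0, 0.137], [-0.2, 7, 37, 4, 0, 0, 0.137], [-0.2, 11, 36, 3, 0, 0, 0.136], [-0.2, 0, 0, 0, 0, 0, 0]]}}

```text
time: 3.75
eef_pos: [0.4572, -0.2758, 0.1809]
tool_rot: [-180.0, -0.5, -10.0]
force: [0.6, 0.3, -0.2]
gripper_width: 0.0339
```

```bash
cat > w.py <<'E'
import sys
from h import *
o=r.get_obs(); p,d=eyes.capture("wrist"); m=eyes.camera_model("wrist")
X=W("wrist",d,m,tcp(o)@m["mount"]); np.save("pics/wX.npy",X)
cv2.imwrite(sys.argv[1],p); print(np.round(o["eef_pos"],4),np.round(o["tool_rot"],2),round(o["gripper_width"],4),o["time"])
hsv=cv2.cvtColor(p,cv2.COLOR_BGR2HSV)
red=((hsv[...,0]<6)|(hsv[...,0]>174))&(hsv[...,1]>180)&(hsv[...,2]>100)&(d>0)
n,l,s,_=cv2.connectedComponentsWithStats(red.astype(np.uint8))
if n>1:
    k=1+np.argmax(s[1:,4]); q=X[l==k]; print(s[k]); z=np.percentile(q[:,2],95); print("topz",z)
    q=q[q[:,2]>z-.006]; (a,b),wh,an=cv2.minAreaRect(q[:,:2].astype(np.float32)*1000); print("red top",a,b,wh,an)
E
python3 w.py pics/w1.png
```

```text
[ 0.4572 -0.2758  0.1809] [-179.95   -0.45   -9.98] 0.0339 3.75
[ 287  170   19   71 1045]
topz 0.036054150220408844
red top 473.4138488769531 -260.30712890625 (12.222734451293945, 57.89241409301758) 83.06328582763672
```

View pics/w1.png

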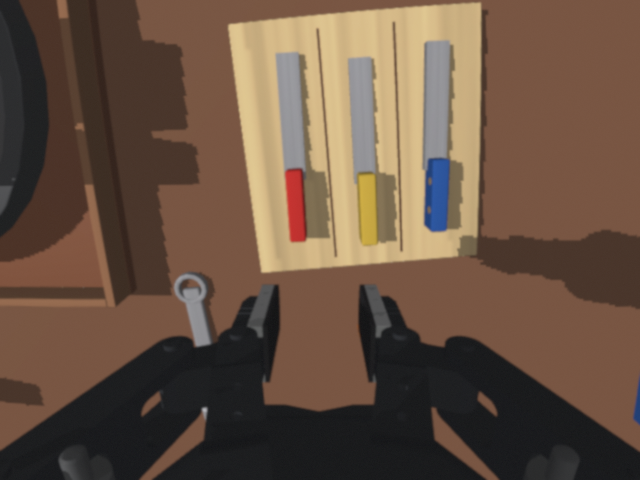

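```bash
python3 -c "
from h import *
plan([.4595,-.2586,.06],-6.9,5,-.2)"
```

```text
now [ 0.4565 -0.2744  0.1809] [-179.9    -0.39   -9.88] F [-1.38  0.55 -0.06] w 0.0339 t 3.8
[[-0.2,0,-3,24,-0.002,-0.007,-0.01],[-0.2,0,-3,24,0,0,-0.011],[-0.2,0,-4,25,0,0,-0.01],[-0.2,0,-3,24,0,0,-0.011],[-0.2,0,-3,24,0,0,-0.01]]
```

Call:
{"fn": "step_arm", "kwargs": {"commands": [[-0.2, 0, -3, 24, -0.002, -0.007, -0.01], [-0.2, 0, -3, 24, 0, 0, -0.011], [-0.2, 0, -4, 25, 0, 0, -0.01], [-0.2, 0, -3, 24, 0, 0, -0.011], [-0.2, 0, -3, 22, 0, 0, -0.01], [-0.2, 0, 0, 0, 0, 0, 0]]}}

```text
time: 4.55
eef_pos: [0.4573, -0.2518, 0.0606]
tool_rot: [-179.9, 0.1, -6.2]
force: [0.4, -0.0, 0.8]
gripper_width: 0.0344
```

```bash
python3 -c "
from h import *
plan([.4595,-.2586,.016],-6.9,4,-.2,1)"
```

```text
now [ 0.4573 -0.2518  0.0606] [-1.7989e+02  5.0000e-02 -6.1800e+00] F [ 0.35 -0.03  0.76] w 0.0344 t 4.55
[[-0.2,0.7,1.7,11.2,-0.002,0.001,0.003],[-0.2,0.8,1.6,11.1,0,0,0.003],[-0.2,0.7,1.6,11.2,0,0,0.003],[-0.2,0.7,1.7,11.1,0,0,0.003]]
```

Call:
{"fn": "step_arm", "kwargs": {"commands": [[-0.2, 0.7, 3, 3, -0.002, 0.001, 0.003], [-0.2, 0.8, 2, 6, 0, 0, 0.003], [-0.2, 0, 0, 6, 0, 0, 0], [-0.2, 0, 0, 0, 0, 0, 0]]}}

```text
time: 5.05
eef_pos: [0.4601, -0.2577, 0.0476]
tool_rot: [179.9, -0.3, -6.5]
force: [-0.8, 0.2, 0.1]
gripper_width: 0.0341
```

```bash
python3 -c "
from h import *
plan([.4595,-.2586,.016],-6.9,4,-.2,1)"
```

```text
now [ 0.4601 -0.2577  0.0476] [179.88  -0.26  -6.48] F [-0.78  0.24  0.06] w 0.0341 t 5.05
[[-0.2,-0.2,0.2,7.9,0.002,-0.005,0.002],[-0.2,-0.1,0.2,7.9,0,0,0.002],[-0.2,-0.1,0.3,7.9,0,0,0.001],[-0.2,-0.1,0.2,7.9,0,0,0.002]]
```

Call:
{"fn": "step_arm", "kwargs": {"commands": [[-0.2, 0, 0.5, 8, 0, -0.005, 0.003], [-0.2, 0, 0.4, 8, 0, 0, 0.002], [-0.2, 0, 0, 8, 0, 0, 0.001], [-0.2, 0, 0, 4, 0, 0, 0], [-0.2, 0, 0, 0, 0, 0, 0]]}}

```text
time: 5.68
eef_pos: [0.4599, -0.2588, 0.0174]
tool_rot: [179.9, 0.1, -6.9]
force: [-0.2, 0.1, 0.4]
gripper_width: 0.0339
```

```bash
python3 w.py pics/w2.png; python3 -c "
from h import *
plan([.4595,-.2586,.016],-6.9,1,-.2,1)"
```

```text
[ 0.4599 -0.2588  0.0174] [ 1.799e+02  8.000e-02 -6.870e+00] 0.0339 5.675
[ 298  209   35  103 3223]
topz 0.03601012245179053
red top 483.8592529296875 -261.1356506347656 (12.907251358032227, 38.00318908691406) 82.11505126953125
now [ 0.4599 -0.2589  0.0175] [ 1.799e+02  7.000e-02 -6.870e+00] F [-0.29 -0.03 -0.02] w 0.0341 t 5.72
[[-0.2,-0.5,-0.2,1.5,0.002,0.001,0.001]]
```

View pics/w2.png

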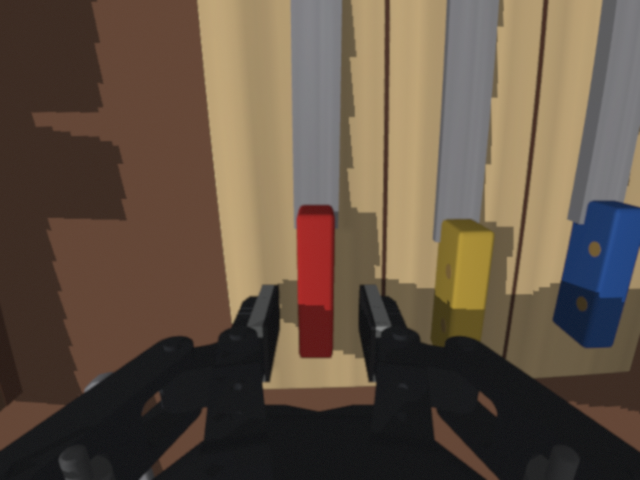

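Call:
{"fn": "step_arm", "kwargs": {"commands": [[-0.2, 0, 0, 1, 0.002, 0, 0], [-1, 0, 0, 0, 0, 0, 0], [-1, 0, 0, 0, 0, 0, 0], [-1, 0, 0, 0, 0, 0, 0], [-1, 0, 0, 0, 0, 0, 0], [-1, 0, 0, -5, 0, 0, 0], [-1, 0, 0, -15, 0, 0, 0], [-1, 0, 0, -30, 0, 0, 0], [-1, 0, 0, -40, 0, 0, 0], [-1, 0, 0, -20, 0, 0, 0], [-1, 0, 0, 0, 0, 0, 0]]}}

```text
time: 7.1
eef_pos: [0.4607, -0.2593, 0.1345]
tool_rot: [179.9, -0.1, -6.9]
force: [-0.5, 0.0, -1.2]
gripper_width: 0.0127
```

```bash
python3 w.py pics/w3.png; python3 - <<'E'
from h import *
# grasp at -134 behind => tip -20-60 ; approach: grasp at nip -200mm
c,s=np.cos(np.radians(-9.2)),np.sin(np.radians(-9.2))
n=np.array([.598,.038]); g=n-0.215*np.array([c,s]); print(g)
plan([g[0],g[1],.15],-9.2,10,-1)
E
```

```text
[ 0.4607 -0.2593  0.1345] [ 1.7993e+02 -1.1000e-01 -6.8700e+00] 0.0127 7.1
[ 301  208   36  150 4847]
topz 0.15333190027189547
red top 474.1116638183594 -261.2890625 (13.05052661895752, 58.95195388793945) 83.22844696044922
[0.3857657  0.07237446]
now [ 0.4602 -0.259   0.1335] [ 1.7997e+02 -3.0000e-02 -6.8700e+00] F [-0.18  0.14 -0.55] w 0.0129 t 7.15
[[-1,-11,-32,-2,0.001,-0.001,0.004],[-1,-12,-32,-1,0,0,0.004],[-1,-11,-32,-2,0,0,0.004],[-1,-12,-32,-2,0,0,0.004],[-1,-12,-32,-1,0,0,0.004],[-1,-12,-31,-2,0,0,0.004],[-1,-12,-32,-1,0,0,0.004],[-1,-12,-32,-2,0,0,0.005],[-1,-13,-31,-2,0,0,0.004],[-1,-12,-32,-1,0,0,0.004]]
```

View pics/w3.png

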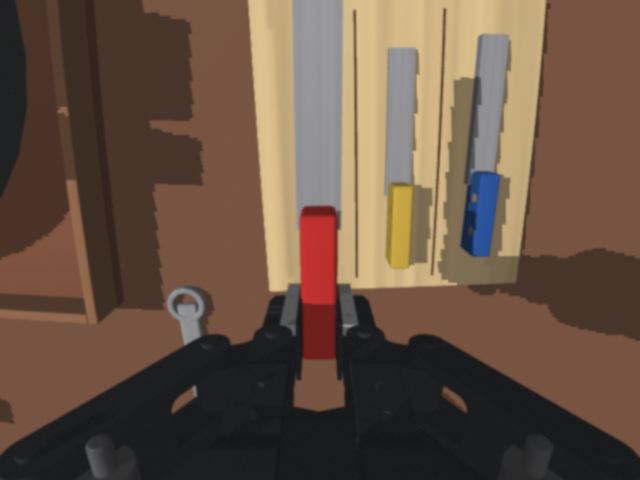

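Call:
{"fn": "step_arm", "kwargs": {"commands": [[-1, -6, -16, -1, 0.001, -0.001, 0.004], [-1, -12, -30, -1, 0, 0, 0.004], [-1, -12, -32, -2, 0, 0, 0.004], [-1, -12, -32, -2, 0, 0, 0.004], [-1, -12, -32, -1, 0, 0, 0.004], [-1, -12, -31, -2, 0, 0, 0.004], [-1, -12, -32, -1, 0, 0, 0.004], [-1, -12, -32, -2, 0, 0, 0.005], [-1, -12, -25, 0, 0, 0, 0.004], [-1, -6, -15, 0, 0, 0, 0.002], [-1, -2, -5, 0, 0, 0, 0], [-1, 0, 0, 0, 0, 0, 0]]}}

```text
time: 8.65
eef_pos: [0.3644, -0.0124, 0.1411]
tool_rot: [-176.4, 1.4, -5.1]
force: [-0.4, -0.3, -1.0]
gripper_width: 0.0126
```

```bash
python3 w.py pics/w4.png; python3 - <<'E'
from h import *
print(rel(r.get_obs()))
plan([.3858,.0724,.072],-9.2,8,-1,1)
p,d=eyes.capture("top"); cv2.imwrite("pics/t4.png",cv2.resize(p[110:300,140:380],None,fx=3,fy=3,interpolation=cv2.INTER_CUBIC))
E
```

```text
[ 0.3644 -0.0124  0.1411] [-176.38    1.36   -5.08] 0.0126 8.65
[ 300  208   37  150 4965]
topz 0.15990733669902585
red top 377.9630126953125 -15.252553939819336 (13.37840461730957, 59.204612731933594) 85.13215637207031
(np.float64(-0.22237472201361108), np.float64(-0.08712888507671154))
now [ 0.3646 -0.0125  0.1412] [-176.38    1.35   -5.09] F [ 0.03  0.64 -1.53] w 0.0126 t 8.7
[[-1,1.9,-10.2,9.3,-0.063,0.024,0.008],[-1,1.6,-10.8,8.6,0,0,0.009],[-1,1.5,-10.9,8.7,0,0,0.009],[-1,1.4,-10.8,8.6,0,0,0.009],[-1,1.4,-10.9,8.7,0,0,0.009],[-1,1.2,-10.8,8.6,0,0,0.009],[-1,1.1,-10.9,8.6,0,0,0.009],[-1,1,-10.9,8.7,0,0,0.009]]
```

View pics/w4.png

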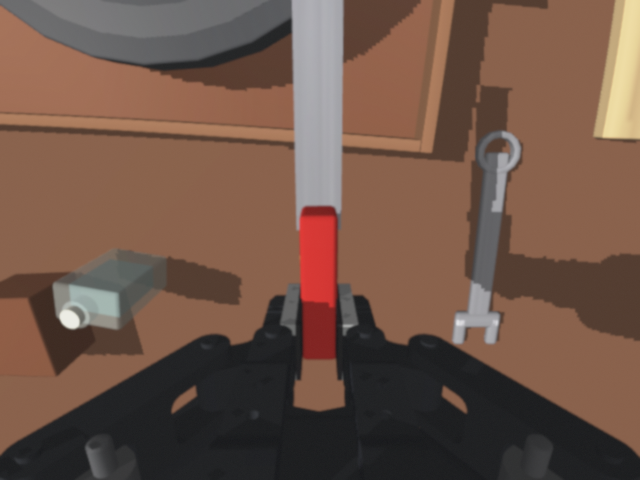

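View pics/t4.png

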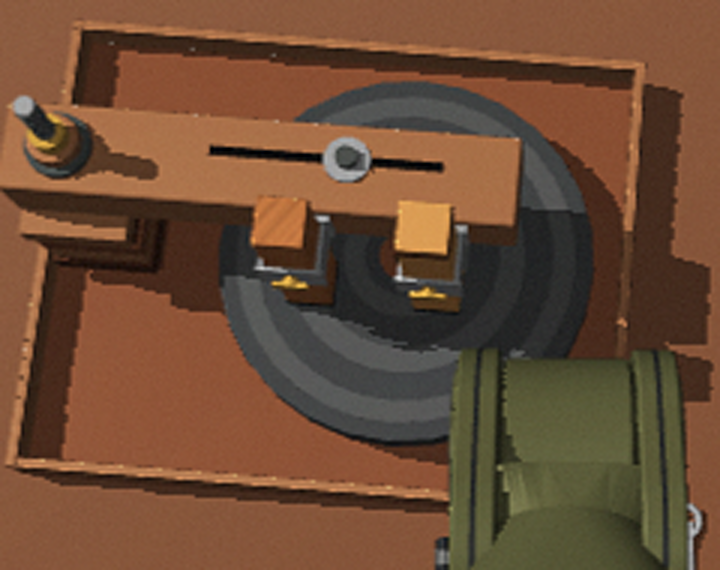

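```bash
python3 - <<'E'
from h import *
o=r.get_obs(); print(np.round(o["qpos"],1))
plan([.3858,.0724,.11],-9.2,6,-1,1)
E
```

```text
[ -5.1   4.1 -36.   51.2   3.6 180. ]
now [ 0.3647 -0.0125  0.1412] [-176.38    1.35   -5.09] F [ 0.31 -0.95 -0.71] w 0.0128 t 8.75
[[-1,2.4,-14,6,-0.063,0.024,0.011],[-1,2.1,-14.5,5.2,0,0,0.012],[-1,1.9,-14.4,5.2,0,0,0.012],[-1,1.7,-14.5,5.2,0,0,0.012],[-1,1.6,-14.5,5.2,0,0,0.012],[-1,1.4,-14.5,5.2,0,0,0.012]]
```

Call:
{"fn": "step_arm", "kwargs": {"commands": [[-1, 0, 0, -10, 0, 0, -0.15], [-1, 0, 0, -25, 0, 0, -0.18], [-1, 0, 0, -30, 0, 0, -0.18], [-1, 0, 0, -30, 0, 0, -0.18], [-1, 0, 0, -10, 0, 0, -0.15]]}}

```text
time: 9.38
eef_pos: [0.3677, -0.0209, 0.2481]
tool_rot: [-176.6, -1.8, 44.4]
force: [0.9, -0.2, -1.3]
gripper_width: 0.0128
```

```bash
python3 - <<'E'
from h import *
o=r.get_obs(); print(np.round(o["qpos"],1))
plan([.365,-.015,.24],200,10,-1,1,spin=1)
E
```

```text
[-6.300e+00  1.000e-01 -2.320e+01  6.820e+01  3.500e+00  1.292e+02]
now [ 0.3677 -0.0209  0.2481] [-176.58   -1.78   44.36] F [ 0.88 -0.2  -1.32] w 0.0128 t 9.38
[[-1,0.2,-0.6,0.8,-0.055,-0.039,-0.271],[-1,0.4,-0.5,0.9,0,0,-0.271],[-1,0.5,-0.4,0.8,0,0,-0.272],[-1,0.6,-0.3,0.8,0,0,-0.272],[-1,0.6,-0.1,0.8,0,0,-0.271],[-1,0.6,0.1,0.8,0,0,-0.272],[-1,0.6,0.3,0.8,0,0,-0.271],[-1,0.5,0.4,0.8,0,0,-0.272],[-1,0.4,0.5,0.8,0,0,-0.272],[-1,0.2,0.6,0.8,0,0,-0.271]]
```

Call:
{"fn": "step_arm", "kwargs": {"commands": [[-1, 0, 0, 0, -0.055, -0.039, -0.15], [-1, 0, 0, 0, 0, 0, -0.18], [-1, 0, 0, 0, 0, 0, -0.18], [-1, 0, 0, 0, 0, 0, -0.18], [-1, 0, 0, 0, 0, 0, -0.18], [-1, 0, 0, 0, 0, 0, -0.18], [-1, 0, 0, 0, 0, 0, -0.18], [-1, 0, 0, 0, 0, 0, -0.18], [-1, 0, 0, 0, 0, 0, -0.18], [-1, 0, 0, 0, 0, 0, -0.18], [-1, 0, 0, 0, 0, 0, -0.18], [-1, 0, 0, 0, 0, 0, -0.18]]}}

```text
time: 10.88
eef_pos: [0.3745, -0.0245, 0.2498]
tool_rot: [-179.7, 0.3, 170.2]
force: [-0.2, 0.1, -0.6]
gripper_width: 0.0127
```

Call:
{"fn": "step_arm", "kwargs": {"commands": [[-1, 0, 0, 0, 0, 0, -0.18], [-1, 0, 0, 0, 0, 0, -0.18], [-1, 0, 0, 0, 0, 0, -0.18], [-1, 0, 0, 0, 0, 0, -0.18], [-1, 0, 0, 0, 0, 0, -0.18], [-1, 0, 0, 0, 0, 0, -0.18], [-1, 0, 0, 0, 0, 0, -0.18]]}}

```text
time: 11.75
eef_pos: [0.3777, -0.0262, 0.2498]
tool_rot: [-179.6, -0.1, -115.4]
force: [-0.3, -0.1, -0.6]
gripper_width: 0.0126
```

```bash
python3 - <<'E'
from h import *
o=r.get_obs(); print(np.round(o["qpos"],1))
plan([.3858,.0724,.15],-9.2,10,-1,1,spin=1)
E
```

```text
[ -3.7  -0.3 -23.2  66.8  -0.3 -68.3]
now [ 0.3777 -0.0262  0.2498] [-1.7958e+02 -1.4000e-01 -1.1542e+02] F [-0.28 -0.15 -0.63] w 0.0126 t 11.75
[[-1,-9.3,3.6,9.9,-0.007,-0.003,-0.185],[-1,-9.7,1.7,10,0,0,-0.186],[-1,-9.9,-0.1,10,0,0,-0.185],[-1,-9.7,-1.9,10,0,0,-0.186],[-1,-9.2,-3.7,9.9,0,0,-0.185],[-1,-8.4,-5.3,10,0,0,-0.185],[-1,-7.2,-6.7,10,0,0,-0.186],[-1,-5.9,-8,10,0,0,-0.185],[-1,-4.3,-8.9,9.9,0,0,-0.186],[-1,-2.6,-9.6,10,0,0,-0.185]]
```

Call:
{"fn": "step_arm", "kwargs": {"commands": [[-1, -9.3, 3.6, 6, -0.007, -0.003, -0.185], [-1, -9.7, 1.7, 8, 0, 0, -0.186], [-1, -9.9, 0, 8, 0, 0, -0.185], [-1, -9.7, -1.9, 8, 0, 0, -0.186], [-1, -9.2, -3.7, 8, 0, 0, -0.185], [-1, -8.4, -5.3, 10, 0, 0, -0.185], [-1, -7.2, -6.7, 10, 0, 0, -0.186], [-1, -5.9, -8, 10, 0, 0, -0.185], [-1, -4.3, -8.9, 10, 0, 0, -0.186], [-1, -2.6, -9, 5, 0, 0, -0.15], [-1, 0, 0, 0, 0, 0, 0]]}}

```text
time: 13.12
eef_pos: [0.3905, 0.0728, 0.1641]
tool_rot: [-180.0, -0.2, -9.9]
force: [-0.3, -0.1, -0.5]
gripper_width: 0.0128
```

```bash
python3 w.py pics/w5.png; python3 - <<'E'
from h import *
o=r.get_obs(); print(np.round(o["qpos"],1)); print(rel(o))
plan([.3858,.0724,.075],-9.2,8,-1,1)
E
```

```text
[0.3905 0.0728 0.1641] [-179.98   -0.19   -9.93] 0.0128 13.125
[ 300  208   37  150 4965]
topz 0.1830488040524697
red top 403.7193298339844 69.78899383544922 (13.349584579467773, 59.07962417602539) 80.6498031616211
[ 1.060e+01  4.800e+00 -3.110e+01  5.380e+01 -1.000e-01 -1.594e+02]
(np.float64(-0.21025003464431755), np.float64(0.0009282119675931705))
now [0.3906 0.0725 0.1644] [-179.98   -0.21   -9.99] F [-0.39 -0.14  0.11] w 0.0127 t 13.18
[[-1,-0.6,0.1,11.2,0,-0.004,-0.002],[-1,-0.6,0.1,11.1,0,0,-0.001],[-1,-0.6,0.2,11.2,0,0,-0.002],[-1,-0.6,0.1,11.2,0,0,-0.002],[-1,-0.6,0.1,11.2,0,0,-0.002],[-1,-0.6,0.1,11.1,0,0,-0.001],[-1,-0.5,0.1,11.2,0,0,-0.002],[-1,-0.6,0.2,11.2,0,0,-0.002]]
```

View pics/w5.png

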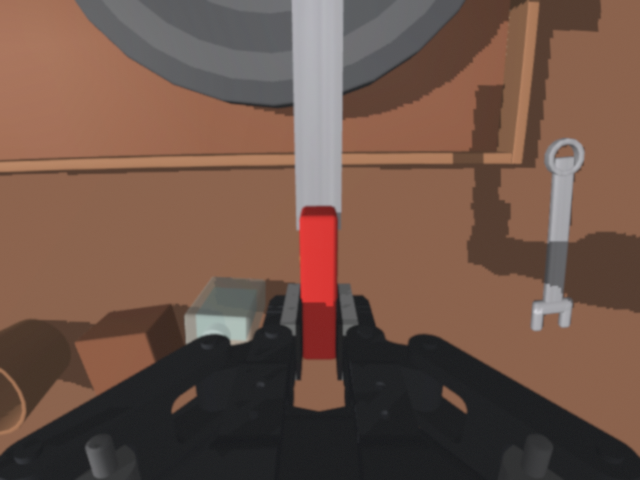

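Call:
{"fn": "step_arm", "kwargs": {"commands": [[-1, 0, 0, 8, 0, -0.003, -0.004], [-1, 0, 0, 14, 0, 0, -0.004], [-1, 0, 0, 16, 0, 0, -0.002], [-1, 0, 0, 16, 0, 0, -0.002], [-1, 0, 0, 16, 0, 0, -0.001], [-1, 0, 0, 12, 0, 0, 0], [-1, 0, 0, 6, 0, 0, 0], [-1, 0, 0, 2, 0, 0, 0], [-1, 0, 0, 0, 0, 0, 0]]}}

```text
time: 14.3
eef_pos: [0.3932, 0.0701, 0.0715]
tool_rot: [-180.0, -0.2, -10.0]
force: [-0.4, -0.4, -0.4]
gripper_width: 0.0128
```

```bash
python3 w.py pics/w6.png; python3 - <<'E'
from h import *
c,s=np.cos(np.radians(-9.2)),np.sin(np.radians(-9.2))
n=np.array([.598,.038]); g=n-0.150*np.array([c,s]); print(rel(r.get_obs()))
plan([g[0],g[1],.067],-9.2,6,-1,1)
p,d=eyes.capture("scene"); cv2.imwrite("pics/s6.png",cv2.resize(p[200:320,280:460],None,fx=4,fy=4,interpolation=cv2.INTER_CUBIC))
E
```

```text
[0.3932 0.0701 0.0715] [-179.96   -0.24  -10.02] 0.0128 14.3
[ 300  208   37  151 4965]
topz 0.09047797644964298
red top 406.1548767089844 67.11847686767578 (13.299161911010742, 59.60881805419922) 80.62371826171875
(np.float64(-0.20717844506079386), np.float64(-0.0010155854895788352))
now [0.3933 0.0701 0.0716] [-179.96   -0.26  -10.02] F [-0.07  0.54 -0.71] w 0.0126 t 14.35
[[-1,9.5,-0.3,0.8,-0.001,-0.004,-0.002],[-1,9.5,-0.3,0.8,0,0,-0.003],[-1,9.6,-0.2,0.8,0,0,-0.002],[-1,9.5,-0.3,0.8,0,0,-0.003],[-1,9.5,-0.2,0.7,0,0,-0.002],[-1,9.6,-0.2,0.8,0,0,-0.002]]
```

View pics/s6.png

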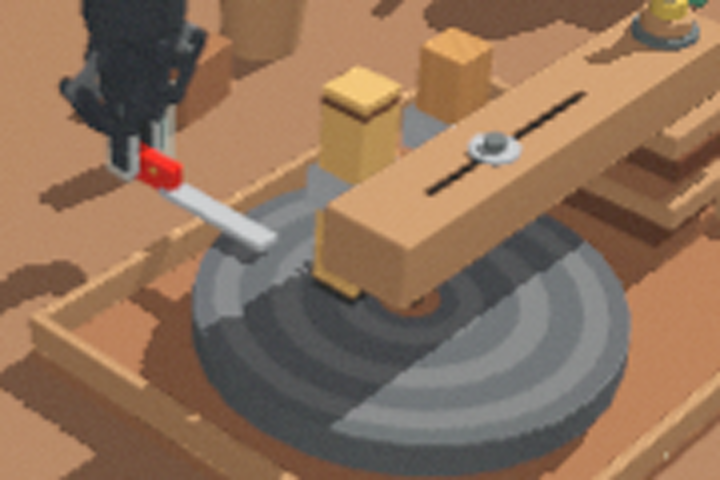

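View pics/w6.png

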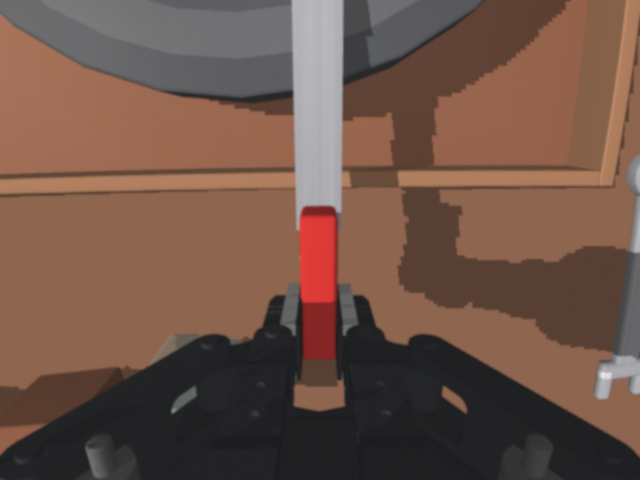

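Call:
{"fn": "step_arm", "kwargs": {"commands": [[-1, 6, 0, 2, 0, -0.004, -0.002], [-1, 9, -0.5, 2, 0, 0, -0.002], [-1, 10, -0.3, 1, 0, 0, -0.002], [-1, 10, -0.2, 0, 0, 0, -0.002], [-1, 8, 0, 0, 0, 0, -0.002], [-1, 4, 0, 0, 0, 0, 0], [-1, 0, 0, 0, 0, 0, 0]]}}

```text
time: 15.28
eef_pos: [0.4453, 0.0628, 0.0672]
tool_rot: [-179.9, -0.2, -9.4]
force: [-0.1, -0.6, -0.6]
gripper_width: 0.0127
```

```bash
python3 - <<'E'
from h import *
c,s=np.cos(np.radians(-9.2)),np.sin(np.radians(-9.2))
n=np.array([.598,.038]); g=n-0.113*np.array([c,s]); print(rel(r.get_obs()))
plan([g[0],g[1],.0665],-9.5,6,-1,1)
E
```

```text
(np.float64(-0.154704037217863), np.float64(0.00011143374106857562))
now [0.4453 0.0628 0.0672] [-179.9    -0.18   -9.41] F [-0.14 -0.6  -0.6 ] w 0.0127 t 15.28
[[-1,7,0,0.1,-0.002,-0.003,0],[-1,6.9,0,0.2,0,0,0.001],[-1,7,0,0.1,0,0,-0],[-1,6.9,0,0.1,0,0,0],[-1,7,-0.1,0.1,0,0,0],[-1,6.9,0,0.1,0,0,0.001]]
```

Call:
{"fn": "step_arm", "kwargs": {"commands": [[-1, 5, 0, 0, -0.002, -0.003, 0], [-1, 8, 0, 0, 0, 0, 0], [-1, 9, 0, 0, 0, 0, 0], [-1, 9, 0, 0, 0, 0, 0], [-1, 6, 0, 0, 0, 0, 0], [-1, 3, 0, 0, 0, 0, 0], [-1, 0, 0, 0, 0, 0, 0]]}}

```text
time: 16.15
eef_pos: [0.4873, 0.0558, 0.0671]
tool_rot: [180.0, 0.0, -9.4]
force: [-0.2, -0.6, -0.8]
gripper_width: 0.0128
```

```bash
python3 w.py pics/w7.png; python3 - <<'E'
from h import *
o=r.get_obs();print(rel(o),o["force"],o["tool_rot"],o["eef_pos"])
p,d=eyes.capture("scene"); cv2.imwrite("pics/s7.png",cv2.resize(p[190:310,290:440],None,fx=5,fy=5,interpolation=cv2.INTER_CUBIC))
E
```

```text
[0.4873 0.0558 0.0671] [ 1.7997e+02  2.0000e-02 -9.4100e+00] 0.0128 16.15
[ 301  208   36  150 4904]
topz 0.08590772295972202
red top 500.5480041503906 52.96217346191406 (13.327255249023438, 59.20542526245117) 80.42404174804688
(np.float64(-0.11236167975024991), np.float64(-0.0001336663888159978)) [-0.447691   -0.64022815 -0.25725854] [ 1.79963654e+02  3.23483780e-02 -9.40405858e+00] [0.48706234 0.05583257 0.06705011]
```

View pics/s7.png

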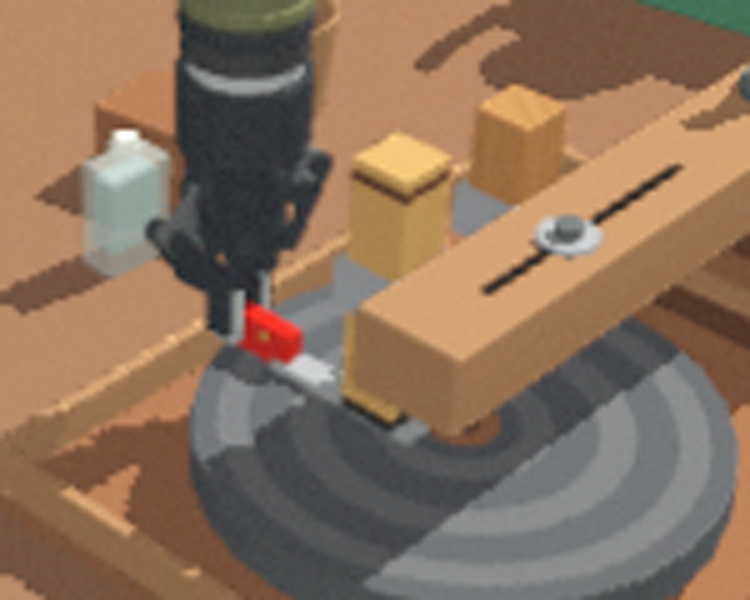

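View pics/w7.png

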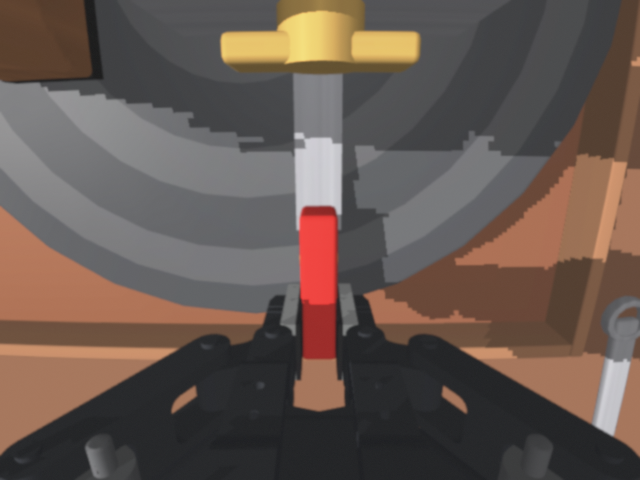

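Call:
{"fn": "step_arm", "kwargs": {"commands": [[-1, 0, 0, 1, 0, 0, 0], [-1, 0, 0, 1, 0, 0, 0], [-1, 0, 0, 0.5, 0, 0, 0], [-1, 0, 0, 0, 0, 0, 0]]}}

```text
time: 16.75
eef_pos: [0.4863, 0.0559, 0.0652]
tool_rot: [180.0, 0.0, -9.4]
force: [0.8, 0.1, -2.2]
gripper_width: 0.0127
```

Call:
{"fn": "step_arm", "kwargs": {"commands": [[-1, 0, 0, 0.8, 0, 0, 0], [-1, 0, 0, 0, 0, 0, 0]]}}

```text
time: 17.0
eef_pos: [0.4864, 0.0559, 0.0652]
tool_rot: [180.0, -0.0, -9.4]
force: [0.3, 0.6, -0.6]
gripper_width: 0.013
```

Call:
{"fn": "step_arm", "kwargs": {"commands": [[-0.3, 0, 0, 0, 0, 0, 0], [-0.3, 0, 0, 0, 0, 0, 0], [-0.3, 0, 0, 0, 0, 0, 0], [-0.3, 0, 0, -15, 0, 0, 0], [-0.3, 0, 0, -40, 0, 0, 0], [-0.3, 0, 0, -50, 0, 0, 0], [-0.3, 0, 0, -50, 0, 0, 0], [-0.3, 0, 0, -30, 0, 0, 0], [-1, 0, 0, -10, 0, 0, -0.15]]}}

```text
time: 18.12
eef_pos: [0.4852, 0.056, 0.2639]
tool_rot: [179.9, 0.2, -0.5]
force: [0.5, 0.8, 0.7]
gripper_width: 0.0127
```

```bash
python3 w.py pics/w8.png; python3 - <<'E'
from h import *
o=r.get_obs();print(rel(o),np.round(o["qpos"],1))
plan([.598,.038,.26],90,9,-1,1,spin=1)
E
```

```text
[0.4852 0.056  0.2639] [179.94   0.25  -0.55] 0.0127 18.125
[310 163  22  64 848]
topz 0.0841933407303014
red top 498.89715576171875 53.37419128417969 (12.588279724121094, 58.57545852661133) 80.43766784667969
(np.float64(-0.113812553058256), np.float64(-0.0001660146783724198)) [   6.6   10.8   -8.4   71.    -0.  -173.1]
now [0.4856 0.056  0.2646] [ 1.7995e+02  1.7000e-01 -3.3000e-01] F [-0.34  0.18  0.4 ] w 0.0056 t 18.18
[[-1,12.5,1.9,0.5,0.001,0.003,-0.175],[-1,12,4.1,0.5,0,0,-0.175],[-1,11,6.1,0.5,0,0,-0.176],[-1,9.9,8,0.5,0,0,-0.175],[-1,8.3,9.5,0.5,0,0,-0.175],[-1,6.5,10.8,0.5,0,0,-0.175],[-1,4.5,11.8,0.5,0,0,-0.175],[-1,2.4,12.5,0.6,0,0,-0.175],[-1,0.3,12.6,0.5,0,0,-0.176]]
```

View pics/w8.png

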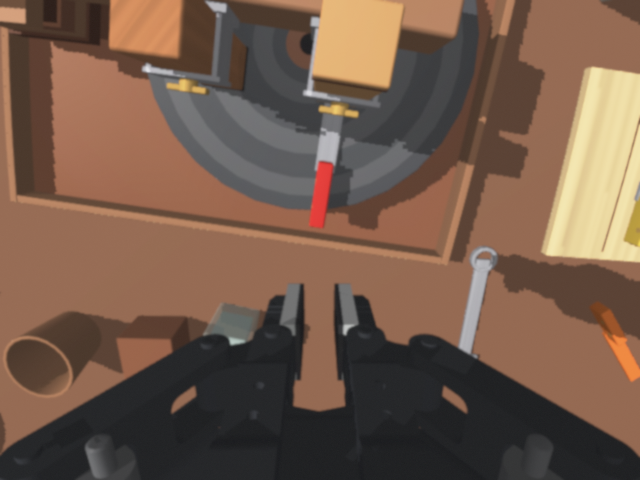

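```bash
python3 - <<'E'
from h import *
plan([.598,.038,.255],-99.2,10,-1,1,spin=-1)
X=np.load("pics/wX.npy"); k=(X[...,2]>.224)&(X[...,2]<.24); q=X[k]; q=q[(abs(q[:,0]-.598)<.05)&(abs(q[:,1]-.038)<.04)]
print(len(q),np.median(q[:,2]),cv2.minAreaRect(q[:,:2].astype(np.float32)*1000))
E
```

```text
now [0.4856 0.056  0.2646] [ 1.7995e+02  1.7000e-01 -3.3000e-01] F [-0.34  0.18  0.4 ] w 0.0056 t 18.18
[[-1,11.3,1.7,0.9,0.001,0.003,0.173],[-1,11.3,-0.2,1,0,0,0.172],[-1,11.2,-2.2,1,0,0,0.173],[-1,10.7,-4,0.9,0,0,0.172],[-1,9.7,-5.8,1,0,0,0.173],[-1,8.7,-7.4,0.9,0,0,0.172],[-1,7.2,-8.8,1,0,0,0.173],[-1,5.6,-9.9,1,0,0,0.172],[-1,3.8,-10.7,0.9,0,0,0.173],[-1,2,-11.3,1,0,0,0.173]]
6853 0.23102107032299704 ((595.1112060546875, 37.28590393066406), (36.54210662841797, 36.082637786865234), 80.89090728759766)
```

Call:
{"fn": "step_arm", "kwargs": {"commands": [[-1, 11.3, 1.7, 0, 0, 0, 0.173], [-1, 11.3, 0, 0, 0, 0, 0.172], [-1, 11.2, -2.2, 0, 0, 0, 0.173], [-1, 10.7, -4, 0, 0, 0, 0.172], [-1, 9.7, -5.8, 0, 0, 0, 0.173], [-1, 8.7, -7.4, 0, 0, 0, 0.172], [-1, 7.2, -8.8, 0, 0, 0, 0.173], [-1, 5.6, -9.9, 0, 0, 0, 0.172], [-1, 3.8, -10.7, 1, 0, 0, 0.173], [-1, 2, -5, 1, 0, 0, 0.08], [-1, 0, 0, 0, 0, 0, 0]]}}

```text
time: 19.55
eef_pos: [0.5911, 0.0334, 0.2536]
tool_rot: [179.2, -0.2, -98.3]
force: [-0.4, 0.1, -0.5]
gripper_width: -0.0001
```

```bash
python3 - <<'E'
from h import *
o=r.get_obs();print(rel(o),np.round(o["qpos"],1))
plan([.597,.038,.24],-99.2,4,-1,1)
E
```

```text
(np.float64(-0.006095078786288187), np.float64(-0.005655811447584548)) [  3.3  21.9   5.6  74.6  -0.  -78.5]
now [0.5911 0.0334 0.2536] [179.17  -0.21 -98.29] F [-0.35  0.09 -0.45] w -0.0001 t 19.55
[[-1,-1.4,-1.3,3.4,0.014,-0.004,0.004],[-1,-1.3,-1.3,3.4,0,0,0.004],[-1,-1.4,-1.3,3.4,0,0,0.004],[-1,-1.4,-1.3,3.4,0,0,0.004]]
```

Call:
{"fn": "step_arm", "kwargs": {"commands": [[-1, -2, -2, 2, 0.014, -0.004, 0.004], [-1, -2, -2, 4, 0, 0, 0.004], [-1, -1, -1.3, 4, 0, 0, 0.004], [-1, 0, 0, 2, 0, 0, 0], [-1, 0, 0, 0, 0, 0, 0], [-1, 0, 0, 0, 0, 0, 0]]}}

```text
time: 20.3
eef_pos: [0.5962, 0.0383, 0.2401]
tool_rot: [179.9, 0.0, -98.9]
force: [0.6, 0.1, 0.0]
gripper_width: 0.0
```

```bash
python3 - <<'E'
from h import *
for _ in range(3):
  o=r.get_obs();print(rel(o),np.round(o["eef_pos"],4),np.round(o["tool_rot"],2),np.round(o["force"],2))
  eyes.capture("wrist")
E
```

```text
(np.float64(-0.001856536433961765), np.float64(-2.1814170953427946e-05)) [0.5962 0.0383 0.2401] [ 1.7994e+02  3.0000e-02 -9.8940e+01] [0.56 0.12 0.03]
(np.float64(-0.0018637139807679802), np.float64(-1.3868819311670154e-06)) [0.5962 0.0383 0.2401] [ 1.7994e+02  3.0000e-02 -9.8940e+01] [ 0.51 -0.97 -0.66]
(np.float64(-0.001812989867443269), np.float64(-3.724679779460013e-05)) [0.5962 0.0383 0.2401] [ 1.7994e+02  3.0000e-02 -9.8940e+01] [-0.24  1.05  0.4 ]
```

Call:
{"fn": "step_arm", "kwargs": {"commands": [[-1, -0.5, 0.5, 2, 0, 0, 0], [-1, 0, 0, 3, 0, 0, 0], [-1, 0, 0, 1, 0, 0, 0], [-1, 0, 0, 0, 0, 0, 0]]}}

```text
time: 20.95
eef_pos: [0.5958, 0.0388, 0.2337]
tool_rot: [179.9, 0.0, -98.9]
force: [-1.1, -0.3, -0.1]
gripper_width: -0.0002
```

Call:
{"fn": "step_arm", "kwargs": {"commands": [[-1, 0, 0, 1, 0, 0, 0], [-1, 0, 0, 0, 0, 0, 0]]}}

```text
time: 21.2
eef_pos: [0.5958, 0.0388, 0.2327]
tool_rot: [179.9, 0.0, -98.9]
force: [-0.3, -0.4, -0.5]
gripper_width: -0.0001
```

Call:
{"fn": "step_arm", "kwargs": {"commands": [[-1, 0, 0, 1, 0, 0, 0], [-1, 0, 0, 0, 0, 0, 0]]}}

```text
time: 21.45
eef_pos: [0.596, 0.0388, 0.2321]
tool_rot: [180.0, 0.0, -98.9]
force: [-0.0, 0.3, 0.5]
gripper_width: 0.0002
```

Call:
{"fn": "step_arm", "kwargs": {"commands": [[-1, 0, 0, 1, 0, 0, 0], [-1, 0, 0, 0, 0, 0, 0]]}}

```text
time: 21.7
eef_pos: [0.5961, 0.0388, 0.2322]
tool_rot: [-179.9, 0.1, -98.9]
force: [0.3, 0.7, -0.5]
gripper_width: -0.0001
```

Call:
{"fn": "step_arm", "kwargs": {"commands": [[-1, 0, 0, 1, 0, 0, 0], [-1, 0, 0, 0, 0, 0, 0]]}}

```text
time: 21.95
eef_pos: [0.5962, 0.0388, 0.232]
tool_rot: [-179.9, 0.1, -98.9]
force: [0.2, 1.0, -0.2]
gripper_width: -0.0003
```

Call:
{"fn": "step_arm", "kwargs": {"commands": [[-1, 0, 0, 1.5, 0, 0, 0], [-1, 0, 0, 1.5, 0, 0, 0]]}}

```text
time: 22.2
eef_pos: [0.5963, 0.0388, 0.2309]
tool_rot: [-179.8, 0.1, -98.9]
force: [-2.4, -0.6, 8.0]
gripper_width: -0.0
```

Call:
{"fn": "step_arm", "kwargs": {"commands": [[-1, 0, 0, 2, 0, 0, 0]]}}

```text
time: 22.32
eef_pos: [0.5963, 0.0388, 0.2301]
tool_rot: [-179.7, 0.1, -98.9]
force: [-2.9, 0.7, 8.1]
gripper_width: 0.0001
```

Call:
{"fn": "step_arm", "kwargs": {"commands": [[-1, 0, 0, 2, 0, 0, 0], [-1, 0, 0, 2, 0, 0, 0]]}}

```text
time: 22.58
eef_pos: [0.5963, 0.0388, 0.2284]
tool_rot: [-179.6, 0.1, -98.9]
force: [-2.3, -0.5, 8.4]
gripper_width: -0.0
```

Call:
{"fn": "step_arm", "kwargs": {"commands": [[-1, 0, 0, 2, 0, 0, 0]]}}

```text
time: 22.7
eef_pos: [0.5963, 0.0388, 0.2276]
tool_rot: [-179.5, 0.1, -98.9]
force: [-2.2, -0.5, 7.9]
gripper_width: -0.0002
```

Call:
{"fn": "step_arm", "kwargs": {"commands": [[-1, 0, 0, 2, 0.005, 0, 0]]}}

```text
time: 22.82
eef_pos: [0.5963, 0.0388, 0.2267]
tool_rot: [-179.2, 0.2, -98.9]
force: [-3.1, -0.2, 8.0]
gripper_width: -0.0
```

Call:
{"fn": "step_arm", "kwargs": {"commands": [[-1, 0, 0, 1.5, 0, 0, 0]]}}

```text
time: 22.95
eef_pos: [0.5963, 0.0388, 0.2263]
tool_rot: [-179.1, 0.2, -98.9]
force: [-2.3, 0.0, 8.4]
gripper_width: -0.0001
```

Call:
{"fn": "step_arm", "kwargs": {"commands": [[-1, 0, 0, 1.5, -0.003, 0, 0]]}}

```text
time: 23.08
eef_pos: [0.5963, 0.0388, 0.2261]
tool_rot: [-179.2, 0.2, -98.9]
force: [-2.8, 0.7, 8.2]
gripper_width: -0.0
```

Call:
{"fn": "step_arm", "kwargs": {"commands": [[-1, 0, 0, 1.5, 0, 0, 0]]}}

```text
time: 23.2
eef_pos: [0.5963, 0.0388, 0.2259]
tool_rot: [-179.2, 0.2, -98.9]
force: [-3.2, -1.2, 9.7]
gripper_width: 0.0001
```

Call:
{"fn": "step_arm", "kwargs": {"commands": [[-1, 0, 0, 1.6, 0, 0, 0]]}}

```text
time: 23.32
eef_pos: [0.5963, 0.0388, 0.2258]
tool_rot: [-179.1, 0.2, -98.9]
force: [-3.6, 0.2, 10.3]
gripper_width: 0.0001
```

Call:
{"fn": "step_arm", "kwargs": {"commands": [[-1, 0, 0, 1.8, 0, 0, 0]]}}

```text
time: 23.45
eef_pos: [0.5963, 0.0388, 0.2257]
tool_rot: [-179.0, 0.2, -98.9]
force: [-3.2, -0.5, 10.8]
gripper_width: 0.0003
```

Call:
{"fn": "step_arm", "kwargs": {"commands": [[-1, 0, 0, 1.9, 0, 0, 0]]}}

```text
time: 23.58
eef_pos: [0.5963, 0.0388, 0.2257]
tool_rot: [-178.9, 0.3, -98.9]
force: [-4.0, 0.4, 11.0]
gripper_width: 0.0004
```

```bash
python3 - <<'E'
from h import *
for _ in range(5):
  eyes.capture("wrist"); o=r.get_obs();print(np.round(o["eef_pos"],5),np.round(o["force"],2))
E
```

```text
[0.59631 0.03881 0.22568] [-3.32 -1.03  9.95]
[0.59634 0.0388  0.2257 ] [-4.24  0.19  9.72]
[0.59634 0.03881 0.22572] [-3.92 -0.19 11.62]
[0.59635 0.03881 0.22571] [-3.7   0.06 11.35]
[0.59634 0.03882 0.2257 ] [-3.19 -0.63 10.38]
```

Call:
{"fn": "step_arm", "kwargs": {"commands": [[-1, 0, 0, 2.2, 0, 0, 0]]}}

```text
time: 23.95
eef_pos: [0.5964, 0.0388, 0.2256]
tool_rot: [-178.8, 0.3, -98.9]
force: [-3.7, -0.2, 12.9]
gripper_width: -0.0003
```

```bash
python3 - <<'E'
from h import *
for _ in range(4):
  eyes.capture("wrist"); o=r.get_obs();print(np.round(o["eef_pos"],5),np.round(o["force"],2))
E
```

```text
[0.59635 0.0388  0.22556] [-4.28  0.23 12.71]
[0.59638 0.0388  0.22558] [-3.97  0.33 11.6 ]
[0.59633 0.03883 0.22556] [-4.05  0.71 12.87]
[0.59635 0.0388  0.22555] [-3.93 -0.66 12.41]
```

Call:
{"fn": "step_arm", "kwargs": {"commands": [[-1, 0, 0, -2, 0, 0, 0], [-1, 0, 0, -5, 0, 0, 0], [-1, 0, 0, -20, 0, 0, 0], [-1, 0, 0, -25, 0, 0, 0.1], [-1, 0, 0, -10, 0, 0, 0.1]]}}

```text
time: 24.78
eef_pos: [0.5941, 0.0387, 0.2867]
tool_rot: [-179.1, 0.4, -110.8]
force: [1.3, -1.1, -0.5]
gripper_width: -0.0002
```

```bash
python3 - <<'E'
from h import *
o=r.get_obs();print(rel(o),np.round(o["qpos"],1))
c,s=np.cos(np.radians(-9.2)),np.sin(np.radians(-9.2))
g=np.array([.4989,.0534])-.012*np.array([c,s]); print(g)
plan([g[0],g[1],.28],-189.6,9,-.2,1,spin=-1)
E
```

```text
(np.float64(-0.003965127619445273), np.float64(1.77747978929464e-05)) [  3.7  20.4   8.3  76.9   0.  -65.5]
[0.48705436 0.05531857]
now [0.5941 0.0387 0.2867] [-179.14    0.4  -110.75] F [ 1.27 -1.1  -0.55] w -0.0002 t 24.77
[[-0.2,2.5,11.8,0.6,-0.015,0.008,0.153],[-0.2,4.2,11.3,0.7,0.001,0,0.153],[-0.2,5.9,10.4,0.7,0,0,0.153],[-0.2,7.5,9.5,0.8,0,0,0.153],[-0.2,8.8,8.2,0.7,0,0,0.152],[-0.2,9.9,6.8,0.8,0,0,0.153],[-0.2,10.9,5.2,0.7,0,0,0.153],[-0.2,11.5,3.5,0.8,0,0,0.153],[-0.2,11.9,1.6,0.7,0,0,0.153]]
```

Call:
{"fn": "step_arm", "kwargs": {"commands": [[-0.2, 2.5, 11.8, 0, -0.015, 0.008, 0.153], [-0.2, 4.2, 11.3, 0, 0, 0, 0.153], [-0.2, 5.9, 10.4, 0, 0, 0, 0.153], [-0.2, 7.5, 9.5, 0, 0, 0, 0.153], [-0.2, 8.8, 8.2, 0, 0, 0, 0.152], [-0.2, 9.9, 6.8, 0, 0, 0, 0.153], [-0.2, 10.9, 5.2, 0, 0, 0, 0.153], [-0.2, 11.5, 3.5, 0, 0, 0, 0.153], [-0.2, 6, 1.6, 0, 0, 0, 0.08], [-0.2, 0, 0, 0, 0, 0, 0]]}}

```text
time: 26.02
eef_pos: [0.4912, 0.0577, 0.2843]
tool_rot: [-180.0, -0.3, 172.1]
force: [1.7, -0.1, 0.2]
gripper_width: 0.0342
```

```bash
python3 w.py pics/w9.png; python3 - <<'E'
from h import *
o=r.get_obs();print(rel(o),np.round(o["qpos"],1))
plan([.4871,.0553,.12],170.6,8,-.2,1)
E
```

```text
[0.4912 0.0577 0.2843] [-179.96   -0.26  172.07] 0.0342 26.025
[310 186  14  59 682]
topz 0.08406852494341419
red top 497.1568908691406 53.87863540649414 (12.485279083251953, 57.888362884521484) 81.65203857421875
(np.float64(-0.10827166567137067), np.float64(0.0023827246239178264)) [ 6.7 11.1 -5.  74.1  0.  14.6]
now [0.4915 0.0577 0.2843] [-179.96   -0.25  172.09] F [ 0.22 -0.1  -0.31] w 0.0339 t 26.07
[[-0.2,0.4,-0.4,20.5,-0.001,-0.004,0.003],[-0.2,0.5,-0.3,20.6,0,0,0.003],[-0.2,0.5,-0.4,20.5,0,0,0.004],[-0.2,0.5,-0.4,20.5,0,0,0.003],[-0.2,0.5,-0.4,20.6,0,0,0.003],[-0.2,0.5,-0.4,20.5,0,0,0.003],[-0.2,0.5,-0.3,20.6,0,0,0.004],[-0.2,0.5,-0.4,20.5,0,0,0.003]]
```

View pics/w9.png

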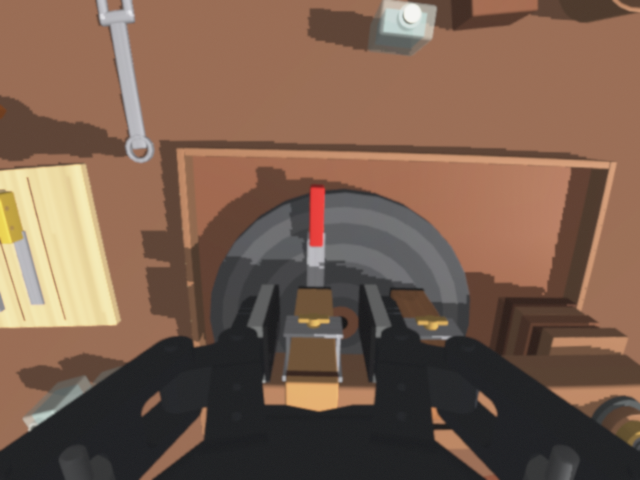

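Call:
{"fn": "step_arm", "kwargs": {"commands": [[-0.2, 0.8, -0.5, 12, 0, -0.004, 0.004], [-0.2, 0.8, -0.5, 25, 0, 0, 0.004], [-0.2, 0.8, -0.5, 30, 0, 0, 0.004], [-0.2, 0.8, -0.4, 30, 0, 0, 0.004], [-0.2, 0.6, -0.4, 30, 0, 0, 0.003], [-0.2, 0.6, -0.4, 25, 0, 0, 0.003], [-0.2, 0.5, 0, 12, 0, 0, 0], [-0.2, 0, 0, 0, 0, 0, 0]]}}

```text
time: 27.08
eef_pos: [0.4861, 0.0545, 0.1103]
tool_rot: [-179.9, -0.1, 171.0]
force: [0.4, 0.2, -0.5]
gripper_width: 0.0341
```

```bash
python3 w.py pics/w10.png; python3 - <<'E'
from h import *
o=r.get_obs();print(rel(o))
plan([.4855,.0557,.0655],170.7,4,-.2,1)
E
```

```text
[0.4861 0.0545 0.1103] [-1.7990e+02 -1.0000e-01  1.7102e+02] 0.0341 27.075
[ 309  238   27  112 2625]
topz 0.0839157454932648
red top 497.572509765625 53.32466125488281 (12.906658172607422, 58.7904167175293) 80.27953338623047
(np.float64(-0.11259542804308802), np.float64(-0.0014201199325427662))
now [0.4866 0.0546 0.1109] [-1.7992e+02 -4.0000e-02  1.7102e+02] F [-0.24 -0.11  0.58] w 0.034 t 27.12
[[-0.2,0.3,0.2,11.3,-0.001,-0.001,0.001],[-0.2,0.3,0.3,11.4,0,0,0.002],[-0.2,0.4,0.2,11.3,0,0,0.001],[-0.2,0.3,0.2,11.4,0,0,0.002]]
```

View pics/w10.png

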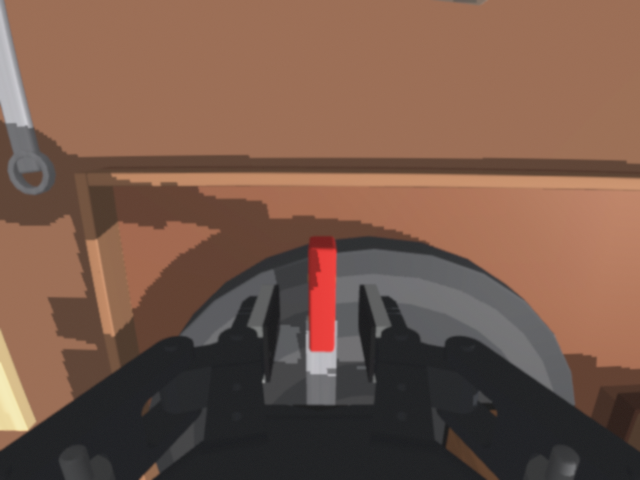

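Call:
{"fn": "step_arm", "kwargs": {"commands": [[-0.2, 0.3, 0.3, 8, -0.001, -0.001, 0.001], [-0.2, 0.3, 0.3, 11, 0, 0, 0.002], [-0.2, 0.2, 0.2, 11, 0, 0, 0.001], [-0.2, 0, 0, 8, 0, 0, 0.001], [-0.2, 0, 0, 2, 0, 0, 0], [-0.2, 0, 0, 0, 0, 0, 0]]}}

```text
time: 27.88
eef_pos: [0.4882, 0.0559, 0.0701]
tool_rot: [180.0, 0.3, 170.7]
force: [1.1, 0.2, 0.4]
gripper_width: 0.0344
```

```bash
python3 w.py pics/w11.png; python3 - <<'E'
from h import *
o=r.get_obs();print(rel(o))
plan([.486,.0553,.067],170.5,1,-.2,1)
E
```

```text
[0.4882 0.0559 0.0701] [179.95   0.26 170.73] 0.0344 27.875
[ 302  259   33  141 4119]
topz 0.08379130559747022
red top 497.6217956542969 53.519325256347656 (12.905197143554688, 59.29655838012695) 81.08642578125
(np.float64(-0.11121473153176602), np.float64(9.34221115468474e-05))
now [0.4882 0.0559 0.0702] [179.95   0.28 170.73] F [-0.08 -0.62  0.39] w 0.0344 t 27.93
[[-0.2,2.1,-0.9,3.2,0.001,0.005,0.004]]
```

View pics/w11.png

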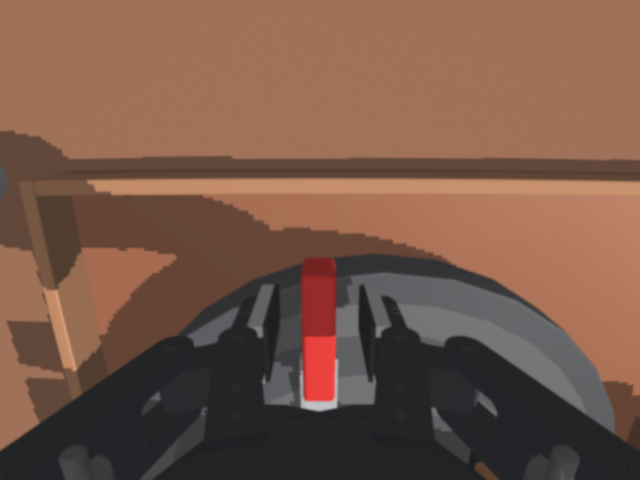

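Call:
{"fn": "step_arm", "kwargs": {"commands": [[-0.2, 1, 0, 2, 0, 0.004, 0.002], [-0.2, 0.5, 0, 0.8, 0, 0, 0], [-0.2, 0, 0, 0, 0, 0, 0], [-1, 0, 0, 0, 0, 0, 0], [-1, 0, 0, 0, 0, 0, 0], [-1, 0, 0, 0, 0, 0, 0]]}}

```text
time: 28.68
eef_pos: [0.4874, 0.0562, 0.0682]
tool_rot: [179.9, 0.1, 170.6]
force: [1.0, -0.1, -0.8]
gripper_width: 0.012
```

```bash
python3 - <<'E'
from h import *
for _ in range(4):
  o=r.get_obs();print(rel(o),np.round(o["eef_pos"],5),np.round(o["tool_rot"],2),np.round(o["force"],2),np.round(o["wrist_torque"],3),o["gripper_width"]); eyes.capture("wrist")
E
```

```text
(np.float64(-0.11212477967215133), np.float64(0.00022872353190413197)) [0.48735 0.05615 0.06816] [1.7992e+02 1.3000e-01 1.7061e+02] [ 0.97 -0.06 -0.79] [ 0.012 -0.001 -0.026] 0.012027228315508318
(np.float64(-0.11209886070296592), np.float64(0.00026936573816089757)) [0.48739 0.05619 0.06816] [1.7992e+02 1.3000e-01 1.7060e+02] [ 0.4  -0.27  0.72] [-0.005  0.075 -0.001] 0.012421824724395056
(np.float64(-0.11210473606889285), np.float64(0.00025397536415606645)) [0.48738 0.05617 0.06818] [1.7992e+02 1.3000e-01 1.7060e+02] [-0.02  0.63  0.62] [-0.008  0.023  0.003] 0.012627340371488313
(np.float64(-0.11212611384358091), np.float64(0.000260804375294018)) [0.48736 0.05618 0.06817] [1.7992e+02 1.3000e-01 1.7060e+02] [-0.56 -0.59  1.34] [-0.02   0.055 -0.027] 0.012416507638974946
```

Call:
{"fn": "step_arm", "kwargs": {"commands": [[-1, 1.5, 0, 0, 0, 0, 0], [-1, 2, 0, 0, 0, 0, 0], [-1, 2, 0, 0, 0, 0, 0]]}}

```text
time: 29.25
eef_pos: [0.4852, 0.0568, 0.0683]
tool_rot: [179.9, 0.5, 170.6]
force: [3.0, 0.4, -3.6]
gripper_width: 0.0123
```

Call:
{"fn": "step_arm", "kwargs": {"commands": [[-1, 2, 0, 0, 0, 0, 0], [-1, 2, 0, 0, 0, 0, 0]]}}

```text
time: 29.5
eef_pos: [0.4814, 0.0575, 0.0682]
tool_rot: [179.9, 0.5, 170.6]
force: [2.8, -1.7, -3.1]
gripper_width: 0.0125
```

Call:
{"fn": "step_arm", "kwargs": {"commands": [[-1, 2, 0, 0.2, 0, 0.004, 0], [-1, 2, 0, 0.2, 0, 0.002, 0]]}}

```text
time: 29.75
eef_pos: [0.4782, 0.0582, 0.0683]
tool_rot: [179.9, 0.3, 170.6]
force: [4.7, -0.5, -2.1]
gripper_width: 0.0124
```

Call:
{"fn": "step_arm", "kwargs": {"commands": [[-1, 2, 0, 0, 0, 0, 0], [-1, 2, 0, 0, 0, 0, 0]]}}

```text
time: 30.0
eef_pos: [0.4743, 0.0589, 0.0684]
tool_rot: [179.9, 0.3, 170.6]
force: [3.8, -0.5, -3.4]
gripper_width: 0.0126
```

Call:
{"fn": "step_arm", "kwargs": {"commands": [[-1, 2, 0, 0.3, 0, 0.002, 0], [-1, 2, 0, 0.3, 0, 0.002, 0], [-1, 2, 0, 0.2, 0, 0, 0], [-1, 2, 0, 0.2, 0, 0, 0]]}}

```text
time: 30.5
eef_pos: [0.4676, 0.0603, 0.0682]
tool_rot: [179.9, 0.2, 170.6]
force: [5.4, -1.0, -0.5]
gripper_width: 0.0123
```

Call:
{"fn": "step_arm", "kwargs": {"commands": [[-1, 2, 0, 0, 0, 0, 0], [-1, 1.5, 0, 0.2, 0, 0, 0], [-1, 1.5, 0, 0, 0, 0, 0]]}}

```text
time: 30.88
eef_pos: [0.4627, 0.0612, 0.0682]
tool_rot: [179.9, 0.3, 170.6]
force: [4.2, -0.6, -0.8]
gripper_width: 0.0128
```

Call:
{"fn": "step_arm", "kwargs": {"commands": [[-1, 1.5, 0, 0, 0, 0, 0], [-1, 2, 0, 0.2, 0, 0, 0], [-1, 2, 0, 0, 0, 0, 0], [-1, 2, 0, 0.2, 0, 0, 0]]}}

```text
time: 31.38
eef_pos: [0.4557, 0.0625, 0.0681]
tool_rot: [179.8, 0.4, 170.6]
force: [5.3, -1.2, 0.1]
gripper_width: 0.0123
```

Call:
{"fn": "step_arm", "kwargs": {"commands": [[-1, 2, 0, 0, 0, 0, 0], [-1, 2, 0, 0, 0, 0, 0], [-1, 3, 0, 0, 0, 0, 0], [-1, 4, 0, 0, 0, 0, 0], [-1, 6, 0, 0, 0, 0, 0], [-1, 8, 0, 0, 0, 0, 0]]}}

```text
time: 32.12
eef_pos: [0.4268, 0.0671, 0.0678]
tool_rot: [179.9, 0.1, 170.6]
force: [1.1, -0.0, 2.4]
gripper_width: 0.0122
```

```bash
python3 - <<'E'
from h import *
o=r.get_obs();print(rel(o),np.round(o["force"],2))
p,d=eyes.capture("scene"); cv2.imwrite("pics/s12.png",cv2.resize(p[190:310,290:440],None,fx=5,fy=5,interpolation=cv2.INTER_CUBIC))
E
```

```text
(np.float64(-0.17362601715273054), np.float64(0.0013227241535725028)) [ 1.06 -0.01  2.39]
```

View pics/s12.png

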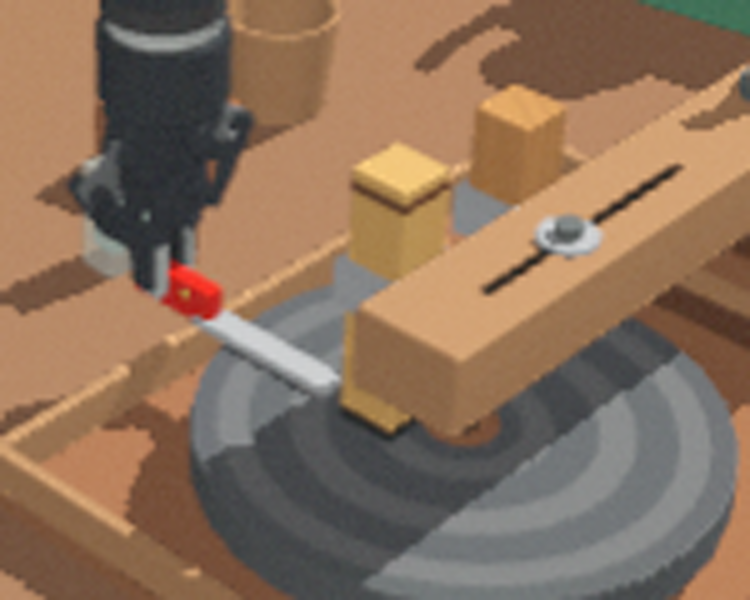

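Call:
{"fn": "step_arm", "kwargs": {"commands": [[-1, 8, 0, -1, 0, 0, 0], [-1, 12, 0, -4, 0, 0, 0], [-1, 12, 0, -8, 0, 0, 0], [-1, 6, 0, -20, 0, 0, 0], [-1, 0, 0, -30, 0, 0, 0], [-1, 0, 0, -20, 0, 0, 0], [-1, 0, 0, 0, 0, 0, 0]]}}

```text
time: 33.05
eef_pos: [0.3755, 0.0732, 0.152]
tool_rot: [-180.0, -0.7, 170.7]
force: [-0.1, -0.3, -0.6]
gripper_width: 0.0123
```

```bash
python3 w.py pics/w13.png; python3 - <<'E'
from h import *
o=r.get_obs();print(rel(o),np.round(o["qpos"],1))
plan([.462,-.2589,.15],173,11,-1,1)
E
```

```text
[0.3755 0.0732 0.152 ] [-179.98   -0.75  170.67] 0.0123 33.05
[ 302  263   34  142 4195]
topz 0.16767616094103502
red top 386.2437744140625 70.83577728271484 (13.363743782043457, 59.89485549926758) 81.58818054199219
(np.float64(-0.22591619487462977), np.float64(-0.0010466558247221244)) [ 10.8   4.8 -33.4  52.6   0.2  20.2]
now [0.3748 0.0731 0.1512] [-179.94   -0.83  170.67] F [-0.25 -0.88 -0.51] w 0.0126 t 33.1
[[-1,-12.7,-28.5,0,-0.001,-0.015,-0.004],[-1,-12.6,-28.5,0.1,0,0,-0.003],[-1,-12.5,-28.6,0.1,0,0,-0.004],[-1,-12.4,-28.7,0.1,0,0,-0.004],[-1,-12.3,-28.6,0.1,0,0,-0.004],[-1,-12.2,-28.8,0.1,0,0,-0.003],[-1,-12.1,-28.7,0.1,0,0,-0.004],[-1,-11.9,-28.9,0.2,0,0,-0.004],[-1,-11.9,-28.8,0.1,0,0,-0.003],[-1,-11.8,-28.9,0.1,0,0,-0.004],[-1,-11.6,-29,0.1,0,0,-0.004]]
```

View pics/w13.png

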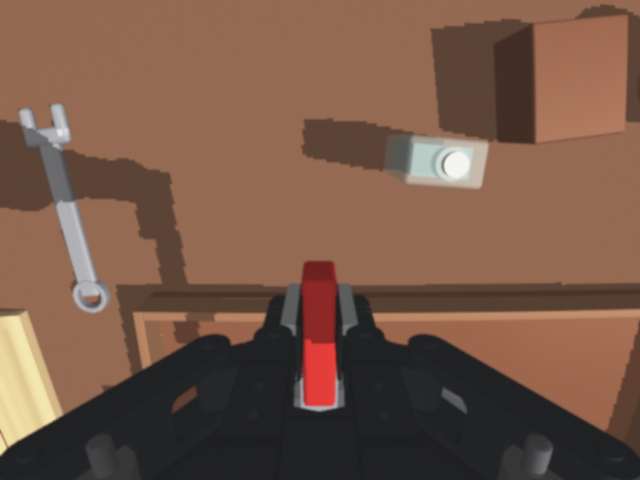

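Blade is held squarely at (320,335); bottle, packer and spanner are undisturbed. Moving to the board.

Call:
{"fn": "step_arm", "kwargs": {"commands": [[-1, -7, -15, 0, 0, -0.013, -0.004], [-1, -12, -26, 0, 0, 0, -0.003], [-1, -12.5, -29, 0, 0, 0, -0.004], [-1, -12.5, -29, 0, 0, 0, -0.004], [-1, -12, -29, 0, 0, 0, -0.004], [-1, -12, -29, 0, 0, 0, -0.003], [-1, -12, -29, 0, 0, 0, -0.004], [-1, -12, -29, 0, 0, 0, -0.004], [-1, -10, -25, 0, 0, 0, -0.003], [-1, -7, -15, 0, 0, 0, -0.004], [-1, 0, 0, 0, 0, 0, 0]]}}

```text
time: 34.48
eef_pos: [0.4357, -0.1996, 0.1371]
tool_rot: [179.8, -1.5, 173.0]
force: [-0.4, 0.9, -0.4]
gripper_width: 0.0123
```

```bash
python3 w.py pics/w14.png; python3 - <<'E'
from h import *
plan([.462,-.259,.10],173,5,-1,1)
p,d=eyes.capture("top"); cv2.imwrite("pics/t14.png",p)
for t in ["yellow_grip","blue_grip","board"]:
    print(t,[(round(x["p"],2),np.round(x["location"],3).tolist()) for x in nets.pinpoint("top",t)[:3]])
E
```

```text
[ 0.4357 -0.1996  0.1371] [179.83  -1.48 173.01] 0.0123 34.475
[ 302  279   34  126 3808]
topz 0.152843395187286
red top 447.1639099121094 -201.67868041992188 (13.400408744812012, 59.85653305053711) 83.94591522216797
now [ 0.4352 -0.1989  0.137 ] [179.8   -1.53 173.05] F [-0.36  0.33 -0.84] w 0.0125 t 34.52
[[-1,-7,-11.3,7.2,0.003,-0.027,0],[-1,-6.8,-11.3,7.4,0,0,0],[-1,-6.7,-11.3,7.4,0,0,0],[-1,-6.8,-11.3,7.4,0,0,0.001],[-1,-6.8,-11.3,7.4,0,0,-0]]
yellow_grip []
blue_grip []
board []
```

View pics/w14.png

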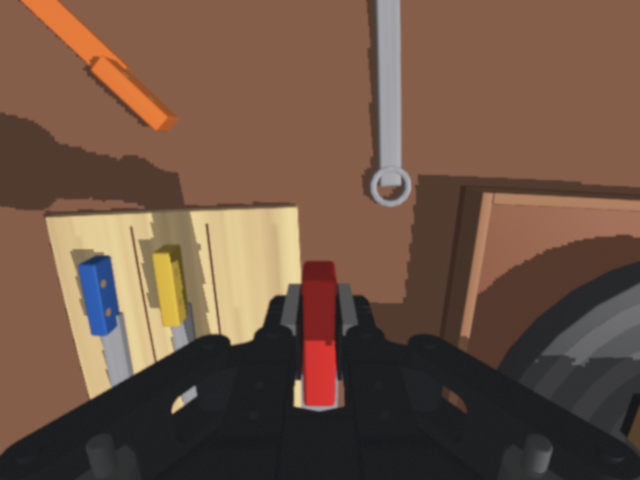

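Call:
{"fn": "step_arm", "kwargs": {"commands": [[-1, -5, -8, 0, 0.003, -0.012, 0], [-1, -8, -12, 2, 0, -0.012, 0], [-1, -8, -13, 5, 0, 0, 0], [-1, -7, -13, 6, 0, 0, 0], [-1, -4, -9, 6, 0, 0, 0], [-1, -2, -4, 4, 0, 0, 0], [-1, 0, 0, 0, 0, 0, 0]]}}

```text
time: 35.6
eef_pos: [0.4644, -0.2654, 0.1127]
tool_rot: [-180.0, 0.0, 173.2]
force: [0.2, -0.0, -0.2]
gripper_width: 0.0125
```

```bash
python3 - <<'E'
from h import *
plan([.462,-.259,.035],173,5,-1,1)
E
```

```text
now [ 0.4644 -0.2654  0.1127] [-1.7996e+02  5.0000e-02  1.7318e+02] F [ 0.23 -0.02 -0.18] w 0.0125 t 35.6
[[-1,0.6,1.2,15.5,-0.001,0.001,0.001],[-1,0.7,1.2,15.6,0,0,0],[-1,0.6,1.2,15.5,0,0,0.001],[-1,0.7,1.2,15.6,0,0,0],[-1,0.6,1.2,15.5,0,0,0.001]]
```

Call:
{"fn": "step_arm", "kwargs": {"commands": [[-1, 0.6, 1.2, 8, 0, 0, 0], [-1, 0.6, 1.2, 14, 0, 0, 0], [-1, 0.6, 1.2, 16, 0, 0, 0], [-1, 0.6, 1.2, 16, 0, 0, 0], [-1, 0, 0.6, 10, 0, 0, 0], [-1, 0, 0.4, 5, 0, 0, 0], [-1, 0, 0, 0, 0, 0, 0]]}}

```text
time: 36.48
eef_pos: [0.4611, -0.2563, 0.0388]
tool_rot: [179.9, -0.1, 173.3]
force: [0.2, 0.6, -0.3]
gripper_width: 0.0121
```

```bash
python3 w.py pics/w15.png; python3 - <<'E'
from h import *
plan([.462,-.259,.0215],173,3,-1,1)
E
```

```text
[ 0.4611 -0.2563  0.0388] [ 1.7995e+02 -8.0000e-02  1.7332e+02] 0.0121 36.475
[ 303  280   33  125 3733]
topz 0.05451546042972627
red top 472.2130126953125 -258.12335205078125 (13.339912414550781, 59.37498092651367) 83.79310607910156
now [ 0.4613 -0.2565  0.0391] [ 1.7996e+02 -5.0000e-02  1.7332e+02] F [ 0.27 -0.44 -0.92] w 0.0124 t 36.52
[[-1,-0.3,-0.8,5.9,0.001,-0.001,0.002],[-1,-0.4,-0.8,5.9,0,0,0.002],[-1,-0.3,-0.8,5.8,0,0,0.002]]
```

View pics/w15.png

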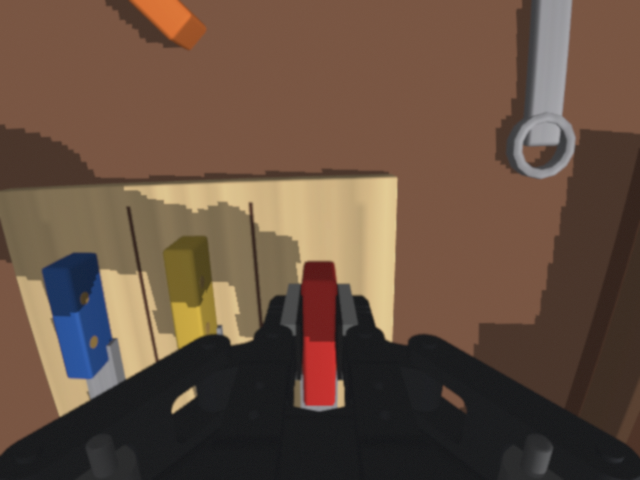

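Call:
{"fn": "step_arm", "kwargs": {"commands": [[-1, 0, -0.7, 5, 0, 0, 0], [-1, 0, -0.7, 6, 0, 0, 0.001], [-1, 0, -0.4, 4, 0, 0, 0], [-1, 0, 0, 1, 0, 0, 0], [-1, 0, 0, 0, 0, 0, 0]]}}

```text
time: 37.15
eef_pos: [0.4622, -0.2591, 0.0231]
tool_rot: [-180.0, 0.1, 173.2]
force: [-1.0, 0.0, 0.2]
gripper_width: 0.0119
```

```bash
python3 w.py pics/w16.png
```

```text
[ 0.4622 -0.2591  0.0231] [-1.7998e+02  9.0000e-02  1.7324e+02] 0.0119 37.15
[ 303  280   33  125 3689]
topz 0.03882295194010895
red top 472.9363708496094 -260.7071228027344 (12.982437133789062, 58.366172790527344) 83.15196228027344
```

Top at 38.8 mm, resting is 36 mm: 2.8 mm more.

Call:
{"fn": "step_arm", "kwargs": {"commands": [[-1, 0, 0, 1.2, 0, 0, 0], [-1, 0, 0, 1, 0, 0, 0], [-1, 0, 0, 0.5, 0, 0, 0], [-1, 0, 0, 0, 0, 0, 0]]}}

```text
time: 37.7
eef_pos: [0.4625, -0.2593, 0.0206]
tool_rot: [-180.0, 0.1, 173.2]
force: [-0.8, 0.7, -0.9]
gripper_width: 0.0125
```

Call:
{"fn": "step_arm", "kwargs": {"commands": [[-0.2, 0, 0, 0, 0, 0, 0], [-0.2, 0, 0, 0, 0, 0, 0], [-0.2, 0, 0, 0, 0, 0, 0], [-0.2, 0, 0, -5, 0, 0, 0], [-0.2, 0, 0, -20, 0, 0, 0], [-0.2, 0, 0, -40, 0, 0, 0], [-0.2, 0, 0, -50, 0, 0, 0], [-0.2, 0, 0, -50, 0, 0, 0], [-0.2, 0, 0, -30, 0, 0, 0], [-0.2, 0, 0, 0, 0, 0, 0]]}}

```text
time: 38.95
eef_pos: [0.462, -0.259, 0.2237]
tool_rot: [-179.9, 0.2, 173.2]
force: [0.7, -0.4, -0.8]
gripper_width: 0.0341
```

```bash
python3 w.py pics/w17.png; python3 - <<'E'
from h import *
p,d=eyes.capture("scene"); X=W("scene",d); cv2.imwrite("pics/s17.png",p)
k=(X[...,0]>.57)&(X[...,0]<.625)&(X[...,1]>.01)&(X[...,1]<.07)&(X[...,2]>.222)
print("block top z", np.median(X[k][:,2]), k.sum())
d0=np.load("pics/scene0.npy"); X0=W("scene",d0); k=(X0[...,0]>.57)&(X0[...,0]<.625)&(X0[...,1]>.01)&(X0[...,1]<.07)&(X0[...,2]>.228); print("before",np.median(X0[k][:,2]))
print(r.get_obs()["force"],r.get_obs()["time"])
E
```

```text
[ 0.462  -0.259   0.2237] [-179.93    0.22  173.24] 0.0341 38.95
[313 191  13  60 705]
topz 0.036140009457942456
red top 472.2620544433594 -260.9114990234375 (11.093317031860352, 57.64317321777344) 82.86341094970703
block top z 0.22555739593124413 124
before 0.23223372996033353
[ 0.89461385 -0.51682183 -0.97670991] 39.05
```

View pics/w17.png

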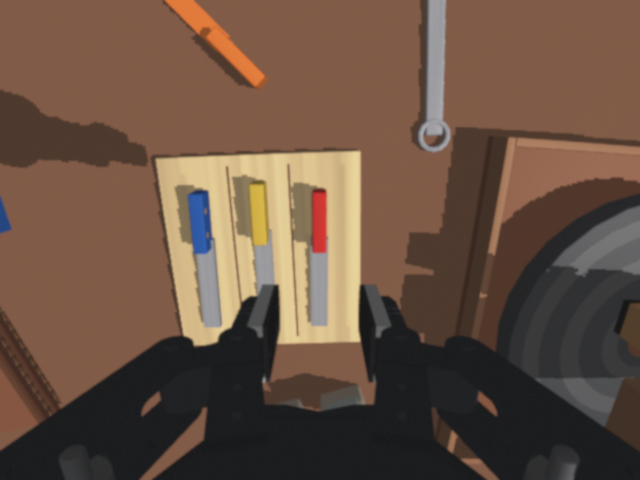

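View pics/s17.png

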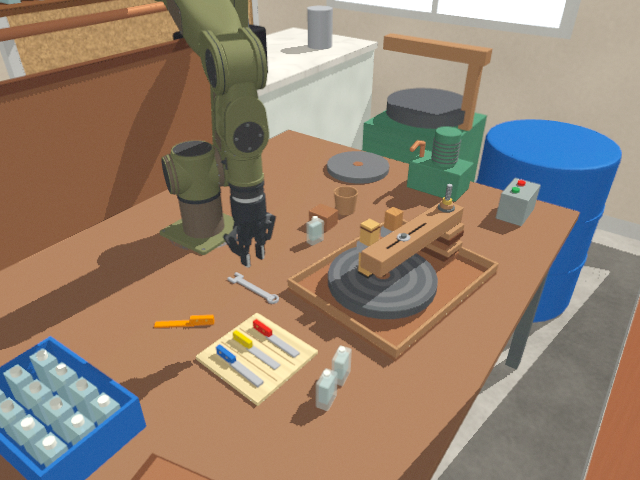

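The wrist view shows the red blade flat in its lane at (319,255), with its top at 36 mm. The scene view shows everything else in place, and the block top reads 225.6 mm, which puts the foot about 5.6 mm over the lap. I'm handing in.

```bash
python3 -c "
from h import *
print(r.hand_in())"
```

```text
the job is handed in; nothing more can be done
None
```

The near guide block is set to the red blade and the blade is back in its lane on the gauge board. I handed in at about 39 s of the 72 s allowed; the hand-in gives no verdict.

- **Insertion:** I slid the red blade flat under the raised block until its tip was about 20 mm past the centre, then let it go.
- **Pressing:** The block slid down at about 8 N. I stopped at about 12.5 N total, which puts an estimated 4 N on the blade. That is an estimate from the wrist force, which is noisy by about 0.6 N.
- **Drawing out:** I felt a steady drag of roughly 3–5 N as the blade came out, and it stopped once the tip was clear of the block.
- **Last checks:** The red handle's top is at 36 mm, so the blade lies flat on the board. The block top is at about 225.6 mm, so its foot is about 5.6 mm over the lap. The other blades, bottles, pot, packing block and spanner look unmoved in the pictures, and the gripper is clear.

**What went wrong on the way:**
- On the first carry to the lap, the wrist joint hit its turn limit and the tool tilted about 3.6°. I lifted clear, turned the wrist round the other way and went on.
- During the draw the tool was lifting slightly, with about 3 N of pull. I trimmed this out; the tool tilted at most about 0.5°, so the blade should have stayed flat.
- The detection networks found nothing in one late top view. I checked the final state from the wrist and scene pictures instead.

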